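# Fill the stamp bin, tamp it level and index the turntable

### The job

Put every loose printing stamp from the table into the wooden bin on the turntable, then press down the stamps that are propped up in it with the flat foot of the wooden tamper until all stamps lie flat and level on the bin's floor, none on top of another. Then turn the turntable anticlockwise (seen from above) by a quarter turn to its next click stop, with the tamper stood upright back on its cork mat at the end. Leave everything else on the table where it is.

Things in the scene. Friction and masses are not known exactly. Their poses are not given: they have to be found in the camera images.
- bin_floor (a point): Open wooden bin fixed on the turntable; inside 130 mm along x by 200 mm along y, walls 6 mm thick and 57 mm above the inner floor. The point is the centre of the inner floor, 42 mm above the table, on the turntable's axis; x and y turn with the bin. The round plywood plate under it is 340 mm across, its upper face 36 mm above the table.
- turntable (a joint): Angle of the turntable about its upright axis through bin_floor (rad, positive anticlockwise seen from above). It starts at the click stop at 0; the next are at 1.571 (a quarter turn) and 3.142. At a stop a spring plunger drops between two teeth on the rim and draws the plate in from within about 0.08 rad; 0.7 N m turn it out. Between the stops it turns easily and stays where it is left.
- post_top (a point): The turntable's handle: an upright round steel post 24 mm in diameter near the plate's edge, 145 mm from the axis, opposite a corner of the bin; the point is the centre of its top end, 121 mm above the table and 22 mm above the bin's rim; the post is clear for 80 mm below it.
- tamper_foot (a point): Dark wood tamper: a flat foot 70 x 70 mm, 16 mm thick, with an upright square handle 28 x 28 mm rising from its middle to 120 mm above the underside; 0.3 kg. The point is the centre of the flat underside, z up the handle, x and y square to the sides of foot and handle. It starts standing on its mat.
- tamper_grip (a point): The place to hold the tamper: on the handle's axis, 95 mm above the underside.
- mat_top (a point): The tamper's cork mat, 130 x 130 mm, 4 mm thick, fixed to the table; the point is the centre of its upper face.
- stampA_c (a point): Beech printing stamp, 70 x 30 x 30 mm block, 50 g, rubber face at the +x end; the point is its centre, x along its length. One of two or three loose stamps that start lying flat on the table to the robot's left (None if not there).
- stampB_c (a point): Beech printing stamp, 70 x 30 x 30 mm block, 50 g, rubber face at the +x end; the point is its centre, x along its length. One of two or three loose stamps that start lying flat on the table to the robot's left (None if not there).
- stampC_c (a point): Beech printing stamp, 70 x 30 x 30 mm block, 50 g, rubber face at the +x end; the point is its centre, x along its length. One of two or three loose stamps that start lying flat on the table to the robot's left (None if not there).
- prop1_c (a point): Beech printing stamp, 70 x 30 x 30 mm block, 50 g, rubber face at the +x end; the point is its centre, x along its length. Two of three start in the bin, propped aslant by friction on a wall (this one: the +x wall; None if absent), 33 degrees from level, top 64 mm above the bin's floor. Pressed firmly from above with the tamper (5 to 20 N) it slides down flat, that end staying at the wall.
- prop2_c (a point): Beech printing stamp, 70 x 30 x 30 mm block, 50 g, rubber face at the +x end; the point is its centre, x along its length. Two of three start in the bin, propped aslant by friction on a wall (this one: the -x wall; None if absent), 33 degrees from level, top 64 mm above the bin's floor. Pressed firmly from above with the tamper (5 to 20 N) it slides down flat, that end staying at the wall.
- prop3_c (a point): Beech printing stamp, 70 x 30 x 30 mm block, 50 g, rubber face at the +x end; the point is its centre, x along its length. Two of three start in the bin, propped aslant by friction on a wall (this one: the +x wall; None if absent), 33 degrees from level, top 64 mm above the bin's floor. Pressed firmly from above with the tamper (5 to 20 N) it slides down flat, that end staying at the wall.
- mug: White mug with pencils, 80 mm across, 90 mm tall (pencils to 150 mm); origin at the centre of its underside. Not part of the job: leave it where it is.
- glue: White glue bottle, 52 mm across, 130 mm tall; origin at the centre of its underside. Not part of the job: leave it where it is.
- tape: Roll of brown tape lying flat, 100 mm across, 24 mm high; origin at the centre of its underside. Not part of the job: leave it where it is.
- jar: Glass jar, 70 mm across, 90 mm tall; origin at the centre of its underside. Not part of the job: leave it where it is.
Mind the look-alikes: they are no part of the job. Leave any red look-alike of the part that bears stampA_c alone.

How it is judged (in metres and radians):
On the way, in this order (a step that is already met when the one before it is completed fails the run):
1. every loose stamp is in the bin, before the tamping (x of stampA_c in the frame of bin_floor between -0.065 and 0.065 m and y of stampA_c in the frame of bin_floor between -0.1 and 0.1 m and z of stampA_c in the frame of bin_floor between 0 and 0.055 m and x of stampB_c in the frame of bin_floor between -0.065 and 0.065 m and y of stampB_c in the frame of bin_floor between -0.1 and 0.1 m and z of stampB_c in the frame of bin_floor between 0 and 0.055 m and x of stampC_c in the frame of bin_floor between -0.065 and 0.065 m and y of stampC_c in the frame of bin_floor between -0.1 and 0.1 m and z of stampC_c in the frame of bin_floor between 0 and 0.055 m), for 0.2 s.
2. the tamper presses on a stamp in the bin while all the stamps there lie flat and level on its floor (all of step 1 and z of stampA_c in the frame of bin_floor between 0.008 and 0.02 m and angle between stampA_c's own x axis and vertical between 1.47 and 1.67 rad and z of stampB_c in the frame of bin_floor between 0.008 and 0.02 m and angle between stampB_c's own x axis and vertical between 1.47 and 1.67 rad and z of stampC_c in the frame of bin_floor between 0.008 and 0.02 m and angle between stampC_c's own x axis and vertical between 1.47 and 1.67 rad and z of prop1_c in the frame of bin_floor between 0.008 and 0.02 m and angle between prop1_c's own x axis and vertical between 1.47 and 1.67 rad and x of prop1_c in the frame of bin_floor between -0.065 and 0.065 m and y of prop1_c in the frame of bin_floor between -0.1 and 0.1 m and z of prop1_c in the frame of bin_floor between 0 and 0.055 m and z of prop2_c in the frame of bin_floor between 0.008 and 0.02 m and angle between prop2_c's own x axis and vertical between 1.47 and 1.67 rad and x of prop2_c in the frame of bin_floor between -0.065 and 0.065 m and y of prop2_c in the frame of bin_floor between -0.1 and 0.1 m and z of prop2_c in the frame of bin_floor between 0 and 0.055 m and z of prop3_c in the frame of bin_floor between 0.008 and 0.02 m and angle between prop3_c's own x axis and vertical between 1.47 and 1.67 rad and x of prop3_c in the frame of bin_floor between -0.065 and 0.065 m and y of prop3_c in the frame of bin_floor between -0.1 and 0.1 m and z of prop3_c in the frame of bin_floor between 0 and 0.055 m and (contact force between tamper and stampA above 2 N or contact force between tamper and stampB above 2 N or contact force between tamper and stampC above 2 N or contact force between tamper and prop1 above 2 N or contact force between tamper and prop2 above 2 N or contact force between tamper and prop3 above 2 N)), for 0.1 s.
3. then the turntable is turned a quarter turn, to the next click stop (value of joint turntable between 1.5108 and 1.6308 rad), for 0.2 s.
At the end, for the whole second after the job is handed in: All stamps lie flat on the bin's floor (centre 8 to 20 mm above it, long axis within 0.1 rad of level), the turntable rests at its quarter-turn click stop (1.571 within 0.06 rad), and the tamper stands upright on its mat (its foot's centre within 50 mm of the mat's centre, tilt under 0.1 rad) (all of step 1 and all of step 3 and z of stampA_c in the frame of bin_floor between 0.008 and 0.02 m and angle between stampA_c's own x axis and vertical between 1.47 and 1.67 rad and z of stampB_c in the frame of bin_floor between 0.008 and 0.02 m and angle between stampB_c's own x axis and vertical between 1.47 and 1.67 rad and z of stampC_c in the frame of bin_floor between 0.008 and 0.02 m and angle between stampC_c's own x axis and vertical between 1.47 and 1.67 rad and z of prop1_c in the frame of bin_floor between 0.008 and 0.02 m and angle between prop1_c's own x axis and vertical between 1.47 and 1.67 rad and x of prop1_c in the frame of bin_floor between -0.065 and 0.065 m and y of prop1_c in the frame of bin_floor between -0.1 and 0.1 m and z of prop1_c in the frame of bin_floor between 0 and 0.055 m and z of prop2_c in the frame of bin_floor between 0.008 and 0.02 m and angle between prop2_c's own x axis and vertical between 1.47 and 1.67 rad and x of prop2_c in the frame of bin_floor between -0.065 and 0.065 m and y of prop2_c in the frame of bin_floor between -0.1 and 0.1 m and z of prop2_c in the frame of bin_floor between 0 and 0.055 m and z of prop3_c in the frame of bin_floor between 0.008 and 0.02 m and angle between prop3_c's own x axis and vertical between 1.47 and 1.67 rad and x of prop3_c in the frame of bin_floor between -0.065 and 0.065 m and y of prop3_c in the frame of bin_floor between -0.1 and 0.1 m and z of prop3_c in the frame of bin_floor between 0 and 0.055 m and horizontal distance between tamper_foot and mat_top below 0.05 m and z of tamper_foot in the frame of mat_top between -0.006 and 0.006 m and angle between tamper_foot's own z axis and vertical below 0.1 rad and velocity of joint turntable between -0.05 and 0.05 rad/s); the robot touches nothing.
It fails at once if a thing that is not part of the job is shifted by more than 40 mm or tipped (distance of any of mug, glue, tape, jar from where it was at the start of the episode above 0.04 m or angle between any of mug, glue, tape, jar's own z axis and vertical above 0.5 rad).
Of stampA, stampB, stampC only 2 to 3 are there at a start; the rules pass over those that are not, and their reading is None.
Of prop1, prop2, prop3 only 2 to 2 are there at a start; the rules pass over those that are not, and their reading is None.
At some moment in a run one of stampA, stampB, stampC, tamper may be knocked a few centimetres aside while the robot is not near it.
It also fails if it takes over 208 s, if anything falls off the work surface, if the arm or the gripper's body presses on something with over 40 N, if the wrist force passes 120 N, or if a joint passes its speed limit or range.

### The arm

A 6-joint arm with a two-finger parallel gripper is mounted at the origin on the work surface. World frame = base frame: x ahead of the robot, y to its left, z up, the work surface at z = 0. Lengths are in mm, angles in rad, forces in N, time in s.
With the tool pointing down it reaches from about 350 to 975 mm from the base axis. Payload 7.1 kg.
Tool frame: the origin (TCP) lies at the very end of the fingers, on their centre line; the grasp point (between the pads) lies 19 mm behind it; z points along the fingers, y is the direction in which the jaws open and shut (so a half turn about z gives the same grasp; the last joint's range is limited). The gripper opens to 88 mm and grips with 3 to 60 N. Pads are 20 mm wide; open, the fingers measure 115 mm over their backs; the gripper's body (75 mm by 178 mm) begins 61 mm behind the grasp point.
Start: joints at [-1.168, 0.423, 1.63, -0, 1.089, -0.019], TCP at [255.892, -570.196, 222.675] pointing down, gripper open.
Joint ranges: [-3, 3], [-0.9, 2.11], [0.09, 2.58], [-1.31, 4.45], [0.11, 2.69], [-2.54, 2.54]. Speed limits (rad/s): [2.39, 2.39, 3.01, 3.14, 3.14, 3.14].

### API

Orientations are given as a rotation vector (axis times angle).
In Python, from workcell import ctrl, imaging gives the robot as it stands. The module is installed in compiled form; this text tells all that it offers.
- The arm moves only by the shell command python3 -m pendant 'ROWS'. ROWS is JSON, a list of rows, each an object with "turn": the turn, a rotation vector about the world's x, y, z in rad, a list of three; "dp": the shift along the world's x, y, z in m, a list of three; "claw": the finger opening in m, from 0 to 0.0878. A call has 1 to 8 rows; each row is the pose to reach, as a shift and turn from the pose commanded when the call began; what a row does not reach only later rows make up. A row lasts 1/10 s, in which the tool goes at most 50 mm and 8.59 degrees, less where a joint would pass 70% of its speed; a pose out of reach is approached as far as the arm can. A call with a gripper value outside its range is refused whole. The fingers move at their own pace and stop on an object; the grip force is fixed at half the most. Time passes only in rows, so rows that repeat a pose let the fingers close. It gives the time, the measured TCP pose, the force and the opening at its end, in the units of the state.
- ctrl.get_obs(): the state, without advancing time (a new reading comes with each control period).
- imaging.get_image(name): name is "scene" or "top" or "wrist"; returns a dict with "pixels" (384x512x3 uint8, blue, green, red), "fov_y" (degrees; the focal length in pixels is half the picture's height over the tangent of half this angle, whatever the lens; pixels are square), "cx", "cy" (the principal point, pixels), "xyz" and "rotation" of the camera in the world. Camera axes: x right, y up, looking along -z (the intrinsics and any distortion apply to the point x, -y, -z); pixel columns grow to the right and rows downward; lengths in mm; the calibration is good to about 2 mm. A picture is of the moment at which its call begins. There is no depth.
- ctrl.close_job(): hands the job in, once; it reports no verdict.
The state is a dict: "t": time; "qpos": joint angles; "qvel": joint speeds; "joint_torque": joint torques, N m; "ee_pos": TCP position; "orientation": TCP orientation; "ft_force": force on the tool from outside, world axes, zero at the start; "moment": the same for the moment, N m; "width": finger opening in mm.
Only numpy, scipy, OpenCV 4.12 (cv2) and the standard library are available. Lean on these libraries where they do the work, as an engineer would, in place of code of your own. Each camera call takes 0.05 s, during which the arm holds its last target.

## Working session

There is one attempt and no reset: what is moved stays moved. The work goes in short steps, Python scripts to look and compute and a shell command to move; the robot and the scene stay as the last step left them, time stands still between calls to the robot, and variables do not carry over. Pictures are saved under pics/ and viewed, and the job is handed in when it is done.

```bash
ls; mkdir -p pics; python3 - <<'E'
from workcell import ctrl, imaging
import cv2,numpy as np
print(ctrl.get_obs())
for n in ["scene","top","wrist"]:
    d=imaging.get_image(n); cv2.imwrite(f"pics/{n}0.png",d["pixels"])
    print(n,{k:v for k,v in d.items() if k!="pixels"})
E
```

```text
pics
{'t': 0.0, 'qpos': array([-1.16802380e+00,  4.23863631e-01,  1.63063587e+00, -1.96988352e-05,
        1.08860451e+00, -1.90265948e-02]), 'qvel': array([ 0.00010609, -0.00018245,  0.00169721, -0.0004033 , -0.00021644,
       -0.00105711]), 'joint_torque': array([-2.43969371e-04, -5.44638133e+01, -2.73663890e+01,  6.43444830e-02,
        2.28288292e-02, -1.18322064e-04]), 'ee_pos': array([ 255.67199004, -569.73151856,  221.90873181]), 'orientation': array([-3.07053384e+00, -6.57363949e-01,  4.79398070e-04]), 'ft_force': array([0.52714391, 0.37166615, 1.11104569]), 'moment': array([-0.00020016, -0.00953142,  0.03849649]), 'width': 87.68056850612386}
scene {'fov_y': 47.75406522294146, 'cx': 256.9840262965185, 'cy': 188.05488314881967, 'xyz': array([1051.19447502,  433.24081258, 1006.41228091]), 'rotation': array([0.41056835, 0.72101242, 2.02040006])}
top {'fov_y': 49.683855495825746, 'cx': 256.43869418335214, 'cy': 183.84737699612657, 'xyz': array([ 259.88248066,   49.15144206, 1511.77918052]), 'rotation': array([ 0.08538213, -0.11408387, -1.55558888])}
wrist {'fov_y': 62.250404677910424, 'cx': 259.378722766255, 'cy': 191.1957210750768, 'xyz': array([ 321.86959327, -539.19487226,  384.76175376]), 'rotation': array([-0.23834524,  0.15625799, -1.14191684])}
```

View pics/top0.png

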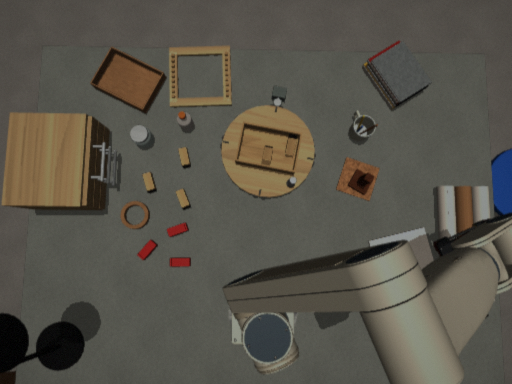

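View pics/scene0.png

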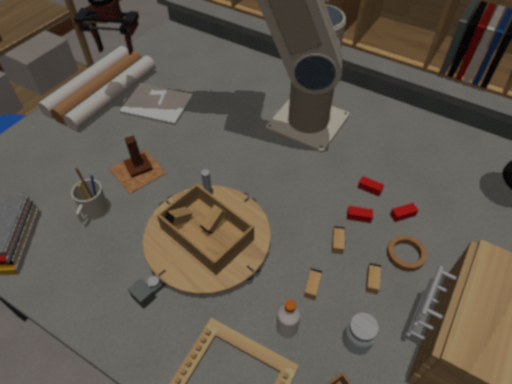

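View pics/wrist0.png

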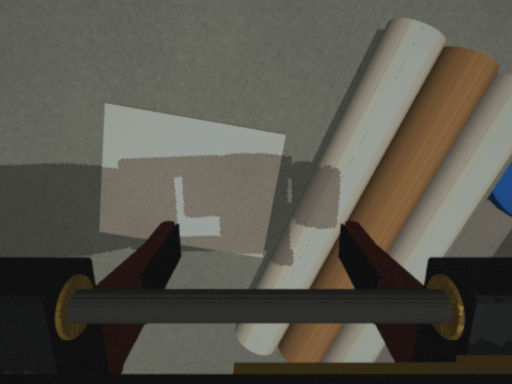

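```bash
cat > h.py <<'E'
from workcell import ctrl, imaging
import cv2,numpy as np
from scipy.spatial.transform import Rotation as R
def cam(n):
    d=imaging.get_image(n); h=d["pixels"].shape[0]
    d["f"]=h/2/np.tan(np.radians(d["fov_y"]/2)); d["R"]=R.from_rotvec(d["rotation"]).as_matrix()
    return d
def unproj(d,u,v,z):
    r=d["R"]@np.array([(u-d["cx"])/d["f"],-(v-d["cy"])/d["f"],-1])
    c=d["xyz"]; return (c+r*(z-c[2])/r[2])[:2]
def proj(d,p):
    q=d["R"].T@(np.asarray(p,float)-d["xyz"]); return np.array([d["cx"]+d["f"]*q[0]/-q[2], d["cy"]-d["f"]*q[1]/-q[2]])
def crop(d,name,x0,y0,x1,y1,s):
    cv2.imwrite(name,cv2.resize(d["pixels"][y0:y1,x0:x1],None,fx=s,fy=s,interpolation=cv2.INTER_CUBIC))
E
python3 - <<'E'
from h import *
d=cam("top")
for n,u,v,z in [("base",268,337,0),("stamp1",184,157,30),("st2",149,182,30),("st3",182,198,30),("plate",268,151,36),("mat",358,179,4),("mug",364,126,90),("jar",139,135,90),("glue",184,119,130),("tape",135,215,24),("post",292,181,121)]:
    print(n,unproj(d,u,v,z).round(1))
print(proj(d,[0,0,0]))
crop(d,"pics/t1.png",210,90,330,210,5)
crop(d,"pics/t2.png",110,100,220,210,5)
d=cam("scene")
print(proj(d,[0,0,0]))
for n,u,v,z in [("stamp1",314,284,15),("st2",374,278,15),("st3",338,239,15),("post",206,173,121)]:
    print(n,unproj(d,u,v,z).round(1))
crop(d,"pics/s1.png",130,150,290,300,5)
E
```

```text
base [-88.1 -24.4]
stamp1 [543.9 286.5]
st2 [450.9 408.6]
st3 [394.9 288.6]
plate [569.5 -17.3]
mat [ 476.2 -351.8]
mug [ 653.6 -354. ]
jar [608.  436.1]
glue [656.6 274.9]
tape [332.4 454.4]
post [449.4 -95.8]
[261.3224655  311.07002598]
[307.13304889 121.60847217]
stamp1 [544.3 296.6]
st2 [450.1 418.7]
st3 [391.  292.2]
post [455.1 -87.6]
```

View pics/t1.png

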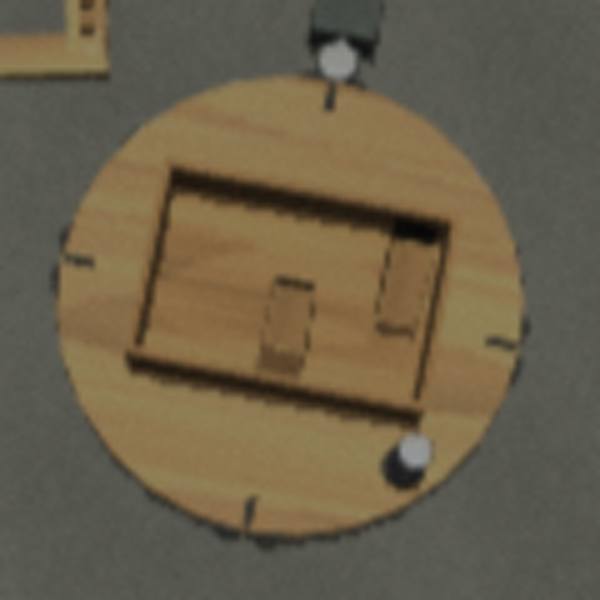

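View pics/t2.png

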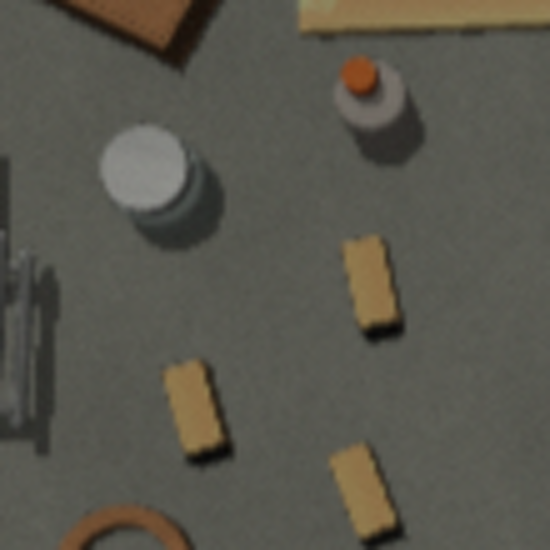

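View pics/s1.png

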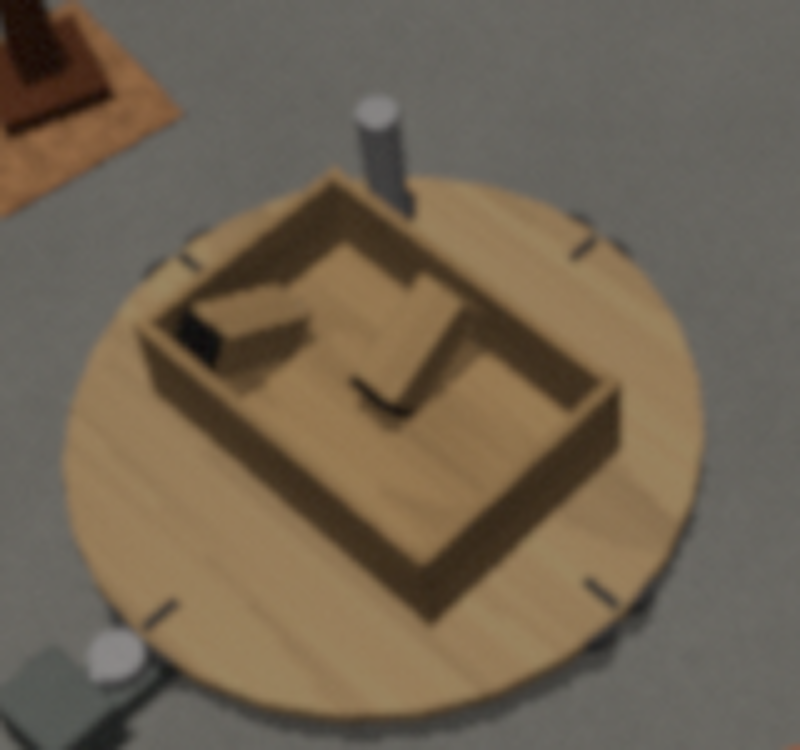

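```bash
python3 - <<'E'
from h import *
d=cam("scene")
crop(d,"pics/s2.png",290,160,440,310,5)
crop(d,"pics/s3.png",50,100,210,240,5)
d=cam("top")
crop(d,"pics/t3.png",320,90,440,210,5)
E
```

```text
(no output)
```

View pics/s2.png

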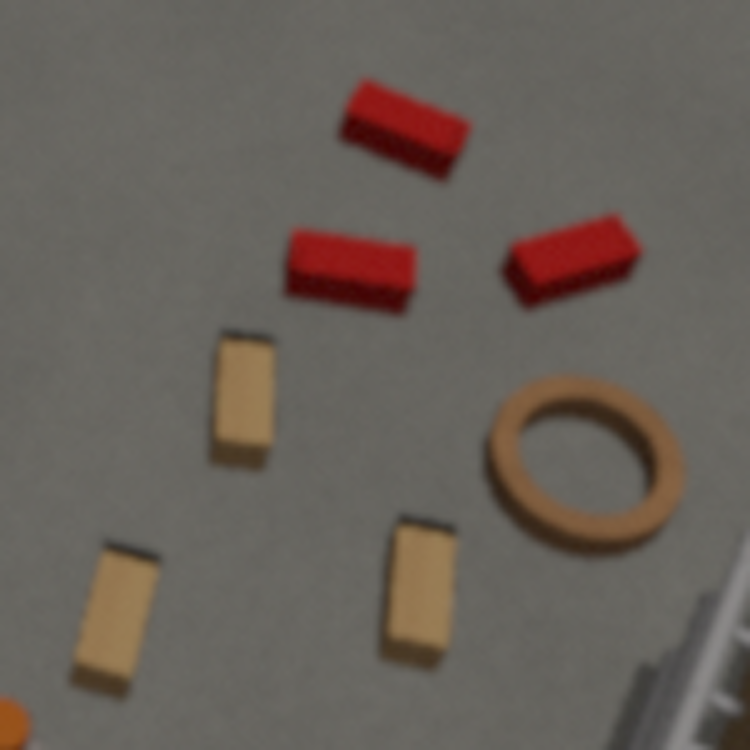

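View pics/s3.png

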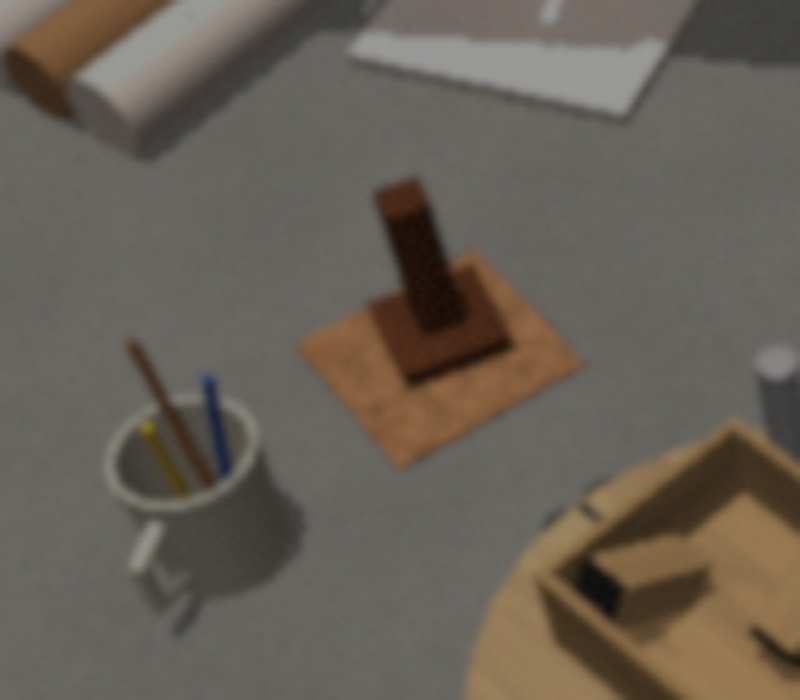

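View pics/t3.png

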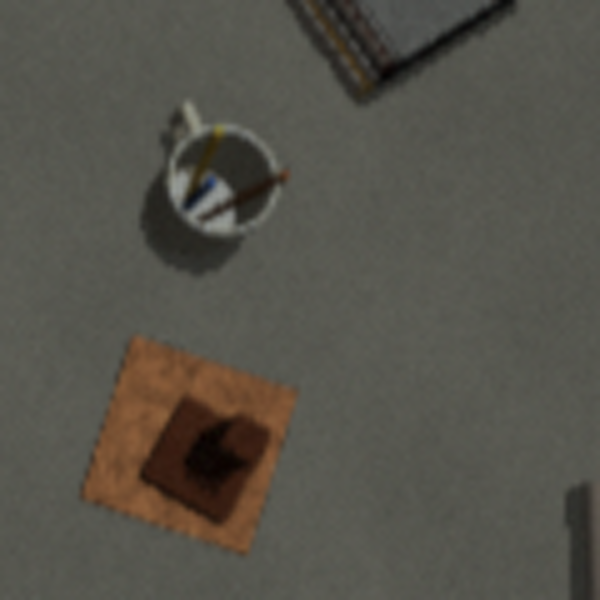

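```bash
cat > cal.py <<'E'
from h import *
from scipy.optimize import least_squares
def P(o,s,pts): return [((x+.5)/s-.5+o[0],(y+.5)/s-.5+o[1]) for x,y in pts]
T=P((210,90),5,[(330,108),(488,340),(253,497),(93,263),(415,452)])+P((110,100),5,[(373,287),(197,411),(366,497)])+P((320,90),5,[(135,338),(298,388),(246,553),(82,497)])
S=P((130,150),5,[(178,600),(200,268),(572,256),(587,580),(377,110)])+P((290,160),5,[(117,611),(423,583),(245,389)])+P((50,100),5,[(402,467),(300,347),(478,250),(582,362)])
Z=[36]*4+[121]+[30]*3+[4]*4
if __name__=="__main__":
    T=np.array(T);S=np.array(S)
    a=cam("top");b=cam("scene")
    def pd(d,p,k):
        q=proj(d,p)-[d["cx"],d["cy"]]; r2=(q@q)/d["f"]**2
        return q*(1+k*r2)+[d["cx"],d["cy"]]
    def adj(d,o): 
        e=dict(d); e["xyz"]=d["xyz"]+o[:3]; e["R"]=R.from_rotvec(o[3:]/300).as_matrix()@d["R"]; return e
    # also plate: circle model: ticks equal radius 90deg apart
    def res(v,full=False):
        k1,k2=v[:2]; A=adj(a,v[2:8]);B=adj(b,v[8:14]); c=v[14:16]; ph=v[16]; rt=v[17]
        X=[list(c+rt*np.array([np.cos(ph-i*np.pi/2),np.sin(ph-i*np.pi/2)])) for i in range(4)]+list(v[18:].reshape(-1,2))
        r=[]
        for i,x in enumerate(X):
            p=[*x,Z[i]]; r+=[*(pd(A,p,k1)-T[i]),*(pd(B,p,k2)-S[i])]
        if full: return np.array(r).reshape(-1,4),X
        # mat sides 130
        M=np.array(X[8:12]); sd=(np.linalg.norm(M-np.roll(M,1,0),axis=1)-130)/4
        return np.r_[r,sd,v[2:14]/2]
    X0=[unproj(a,*T[i],Z[i]) for i in range(12)]
    v0=np.r_[0,0,np.zeros(12),565,-17,-.2,150,np.ravel(X0[4:])]
    s=least_squares(res,v0,loss="soft_l1")
    r,X=res(s.x,True)
    print("k",s.x[:2].round(3),"adj",s.x[2:14].round(1)); print(r.round(1)); print(s.x[14:18]); print(np.array(X).round(1))
    s.x.tofile("cal.bin")
E
python3 cal.py
```

```text
k [-0.151 -0.121] adj [ 0.   0.1  0.1  1.1 -0.1 -0.5 -0.  -0.1 -0.1 -0.1  0.2  0.7]
[[-0.2  0.6 -0.4  0.1]
 [ 0.7  0.2  0.5  1.1]
 [ 0.3  0.7 -0.1  0.4]
 [ 0.1  0.4  0.   0.5]
 [ 0.3  0.   0.2  0.2]
 [-0.3 -0.5 -0.  -0.5]
 [-0.5 -0.3 -0.2 -0.3]
 [-0.1 -0.5  0.1 -0.4]
 [-0.2 -0.6  0.  -0.3]
 [-0.3  0.1 -0.3 -0.5]
 [ 0.  -0.1 -0.2 -0.2]
 [ 0.1 -0.1  0.4  0.1]]
[ 5.73380392e+02 -1.29777508e+01 -1.79130890e-01  1.47265388e+02]
[[ 718.3  -39.2]
 [ 547.1 -157.9]
 [ 428.5   13.3]
 [ 599.6  131.9]
 [ 453.1  -94.3]
 [ 547.6  293.4]
 [ 454.   419.9]
 [ 393.8  292.7]
 [ 560.3 -307.9]
 [ 521.6 -431.3]
 [ 397.8 -389.4]
 [ 438.1 -266.6]]
```

```bash
cat >> h.py <<'E'
K={"top":-0.151,"scene":-0.121,"wrist":0.0}
_v=np.fromfile("cal.bin")
def camc(n):
    d=cam(n); d["k"]=K[n]
    if n!="wrist":
        o=_v[2:8] if n=="top" else _v[8:14]
        d["xyz"]=d["xyz"]+o[:3]; d["R"]=R.from_rotvec(o[3:]/300).as_matrix()@d["R"]
    return d
def pj(d,p):
    q=proj(d,p)-[d["cx"],d["cy"]]; return q*(1+d["k"]*(q@q)/d["f"]**2)+[d["cx"],d["cy"]]
def up(d,u,v,z):
    q=np.array([u-d["cx"],v-d["cy"]]); w=q.copy()
    for _ in range(20): w=q/(1+d["k"]*(w@w)/d["f"]**2)
    return unproj(d,w[0]+d["cx"],w[1]+d["cy"],z)
C=_v[14:16]; PH=_v[16]
def b2w(x,y): return C+np.array([x*np.cos(PH)-y*np.sin(PH),x*np.sin(PH)+y*np.cos(PH)])
def w2b(p):
    q=np.asarray(p)[:2]-C; return np.array([q[0]*np.cos(PH)+q[1]*np.sin(PH),-q[0]*np.sin(PH)+q[1]*np.cos(PH)])
E
python3 - <<'E'
from h import *
from cal import P
d=camc("top"); s=camc("scene")
f=lambda d,o,pts,z:np.array([up(d,*p,z) for p in P(o,5,pts)])
for n,pts in [("1",[(344,242),(380,237),(402,330),(368,338)]),("2",[(163,370),(203,360),(228,450),(195,462)]),("3",[(329,457),(364,445),(400,535),(370,550)])]:
    X=f(d,(110,100),pts,30); ax=X[:2].mean(0)-X[2:].mean(0); print(n,X.mean(0).round(1),np.degrees(np.arctan2(ax[1],ax[0])).round(1),np.linalg.norm(ax).round(1))
for n,pts in [("1",[(105,543),(160,555),(130,680),(75,665)]),("2",[(402,518),(456,525),(447,650),(388,638)]),("3",[(222,332),(276,340),(270,445),(214,440)])]:
    X=f(s,(290,160),pts,30); ax=X[2:].mean(0)-X[:2].mean(0); print(n,X.mean(0).round(1),np.degrees(np.arctan2(ax[1],ax[0])).round(1),np.linalg.norm(ax).round(1))
# props: low ends (floor end bottom edge) z~42..; 
img=d["pixels"].copy()
for c,off in[(d,(210,90)),(s,(130,150))]:
    A=cv2.resize(c["pixels"],None,fx=5,fy=5,interpolation=cv2.INTER_CUBIC)
    def L(pts,col):
        q=[tuple(np.round(pj(c,[*b2w(x,y),z])*5+2).astype(int)) for x,y,z in pts]
        cv2.polylines(A,[np.array(q)],True,col,1)
    for z,col in[(42,(0,255,0)),(99,(255,0,0))]: L([(65,100,z),(65,-100,z),(-65,-100,z),(-65,100,z)],col)
    cs,sn=np.cos(np.radians(33)),np.sin(np.radians(33))
    for sg,y in[(1,-75),(-1,-10)]:
        # side profile: top end corner touches wall. corners of rectangle 70x30
        pr=np.array([(0,0),(70,0),(70,30),(0,30)])@np.array([[cs,sn],[-sn,cs]])
        pr[:,0]-=pr[:,0].max(); pr[:,1]-=pr[:,1].min()
        for yy in(y-15,y+15): L([(sg*(65+px),yy,42+pz) for px,pz in pr],(0,0,255))
    cv2.imwrite(f"pics/ov_{off[0]}.png",A[off[1]*5:off[1]*5+600,off[0]*5:off[0]*5+700 if off[0]==130 else off[0]*5+600])
t=[(455,0)]
E
```

```text
1 [546.  291.9] 15.5 72.5
2 [453.5 417.9] 19.8 70.5
3 [392.4 292.5] 24.5 72.1
1 [547.8 294. ] 14.9 71.3
2 [453.7 420.5] 17.6 71.5
3 [394.6 293.2] 21.7 68.9
```

View pics/ov_210.png

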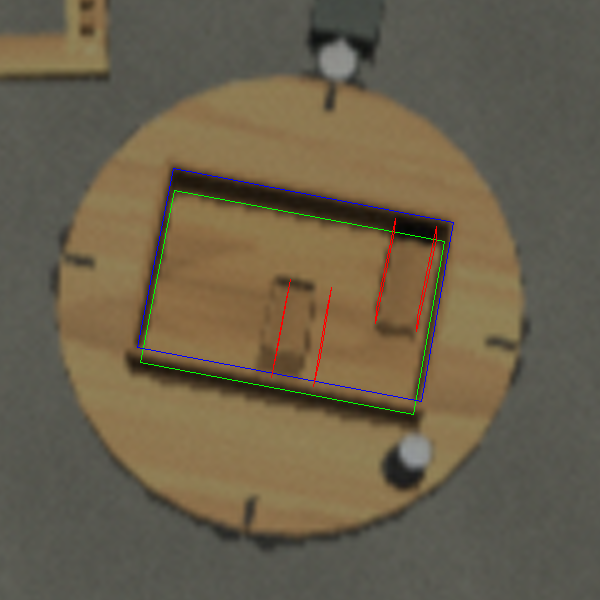

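View pics/ov_130.png

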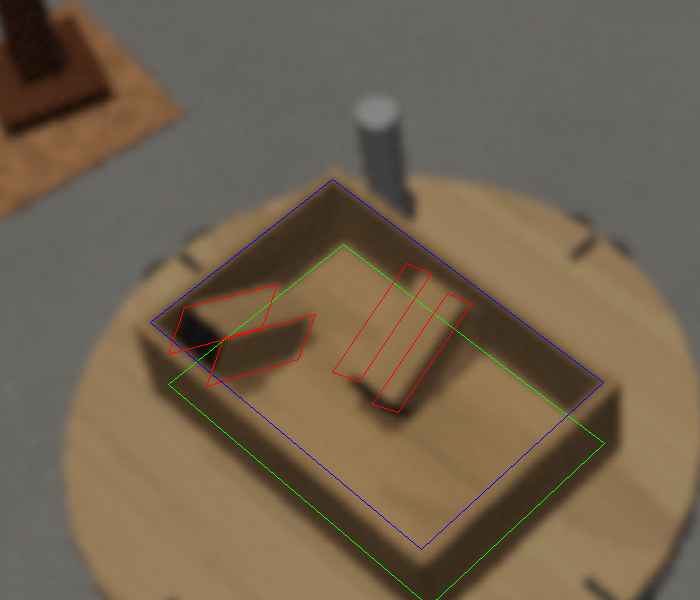

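```bash
cat >> h.py <<'E'
def st():
    o=ctrl.get_obs(); M=R.from_rotvec(o["orientation"]).as_matrix()
    print("t",round(o["t"],2),"p",o["ee_pos"].round(1),"z",M[:,2].round(3),"yawY",np.degrees(np.arctan2(M[1,1],M[0,1])).round(1),"q",o["qpos"].round(2),"F",o["ft_force"].round(1),"w",round(o["width"],1)); return o,M
E
python3 - <<'E'
from h import *
o,M=st(); print(M.round(3))
print("post bin",w2b([453,-94.3]))
for x,y in[(-32,61),(32,61),(-33,-57)]: print(b2w(x,y))
E
```

```text
t 0.55 p [ 255.9 -570.2  222.7] z [ 0. -0. -1.] yawY -65.8 q [-1.17  0.42  1.63  0.    1.09 -0.02] F [ 1.5 -0.6  0.4] w 87.6
[[ 0.912  0.409  0.   ]
 [ 0.409 -0.912 -0.   ]
 [ 0.     0.    -1.   ]]
post bin [-103.96462975 -101.4697139 ]
[552.76106772  52.74776516]
[615.73699844  41.34460113]
[530.75248513 -63.18593267]
```

```bash
R='{"dp":[0.29,0.863,0],"turn":[0,0,-0.16],"claw":0.0878}'; python3 -m pendant '[{"dp":[0.29,0.863,0],"turn":[0,0,-0.16],"claw":0.0878},{"dp":[0.29,0.863,0],"turn":[0,0,-0.16],"claw":0.0878},{"dp":[0.29,0.863,0],"turn":[0,0,-0.16],"claw":0.0878},{"dp":[0.29,0.863,0],"turn":[0,0,-0.16],"claw":0.0878},{"dp":[0.29,0.863,0],"turn":[0,0,-0.16],"claw":0.0878},{"dp":[0.29,0.863,0],"turn":[0,0,-0.16],"claw":0.0878},{"dp":[0.29,0.863,0],"turn":[0,0,-0.16],"claw":0.0878},{"dp":[0.29,0.863,0],"turn":[0,0,-0.16],"claw":0.0878}]'
python3 -c "
from h import *
st()"
```

```text
t: 1.35
ee_pos: [383.7, -189.3, 223.0]
orientation: [3.114, 0.409, 0.001]
ft_force: [-0.1, -0.7, 0.6]
width: 87.9
t 1.35 p [ 383.7 -189.3  223. ] z [ 0.001 -0.    -1.   ] yawY -75.0 q [-0.49  0.13  2.05  0.    0.97  0.82] F [-0.1 -0.7  0.6] w 87.9
```

```bash
python3 -m pendant '[{"dp":[0.162,0.482,0],"turn":[0,0,0],"claw":0.0878},{"dp":[0.162,0.482,0],"turn":[0,0,0],"claw":0.0878},{"dp":[0.162,0.482,0],"turn":[0,0,0],"claw":0.0878},{"dp":[0.162,0.482,0],"turn":[0,0,0],"claw":0.0878},{"dp":[0.162,0.482,0],"turn":[0,0,0],"claw":0.0878},{"dp":[0.162,0.482,0],"turn":[0,0,0],"claw":0.0878},{"dp":[0.162,0.482,0],"turn":[0,0,0],"claw":0.0878},{"dp":[0.162,0.482,0],"turn":[0,0,0],"claw":0.0878}]'
python3 -c "
from h import *
st()"
```

```text
t: 2.15
ee_pos: [511.1, 190.4, 222.9]
orientation: [-3.115, -0.411, -0.001]
ft_force: [1.3, -1.0, -0.1]
width: 87.5
t 2.15 p [511.1 190.4 222.9] z [ 0.001  0.    -1.   ] yawY -75.0 q [ 0.33  0.31  1.81 -0.    1.03  1.64] F [ 1.3 -1.  -0.1] w 87.5
```

```bash
python3 -m pendant '[{"dp":[0.036,0.105,0],"turn":[0,0,0],"claw":0.0878},{"dp":[0.036,0.105,0],"turn":[0,0,0],"claw":0.0878},{"dp":[0.036,0.105,0],"turn":[0,0,0],"claw":0.0878},{"dp":[0.036,0.105,0],"turn":[0,0,0],"claw":0.0878}]'
python3 - <<'E'
from h import *
st()
d=camc("wrist"); cv2.imwrite("pics/w1.png",d["pixels"])
for p in[(546.5,293,30),(547,294,30)]: print(proj(d,p))
d=camc("top"); cv2.imwrite("pics/t5.png",d["pixels"])
E
```

```text
t: 2.55
ee_pos: [546.8, 294.6, 222.2]
orientation: [3.114, 0.414, -0.0]
ft_force: [-1.0, 0.1, 0.2]
width: 87.7
t 2.55 p [546.8 294.6 222.2] z [-0. -0. -1.] yawY -74.9 q [ 0.48  0.42  1.64 -0.    1.08  1.78] F [-1.   0.1  0.2] w 87.7
[261.59137095 170.1811288 ]
[260.85817934 169.53938776]
```

View pics/w1.png

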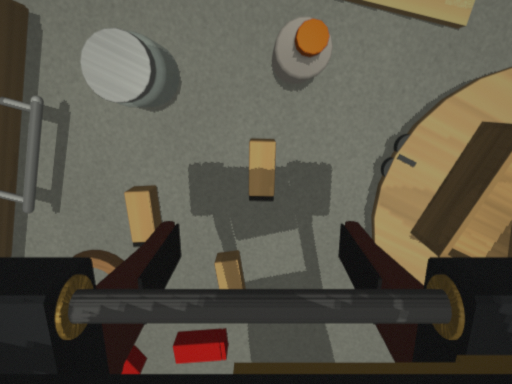

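```bash
python3 -m pendant '[{"dp":[0,-0.001,-0.05],"turn":[0,0,0],"claw":0.07},{"dp":[0,-0.001,-0.1],"turn":[0,0,0],"claw":0.07},{"dp":[0,-0.001,-0.15],"turn":[0,0,0],"claw":0.07},{"dp":[0,-0.001,-0.19],"turn":[0,0,0],"claw":0.07},{"dp":[0,-0.001,-0.212],"turn":[0,0,0],"claw":0.07},{"dp":[0,-0.001,-0.212],"turn":[0,0,0],"claw":0.0},{"dp":[0,-0.001,-0.212],"turn":[0,0,0],"claw":0.0},{"dp":[0,-0.001,-0.212],"turn":[0,0,0],"claw":0.0}]'
```

```text
t: 3.45
ee_pos: [548.0, 292.0, 12.7]
orientation: [-3.114, -0.409, -0.004]
ft_force: [0.8, 0.7, -0.1]
width: 49.6
```

```bash
python3 -m pendant '[{"dp":[0,0,0],"turn":[0,0,0],"claw":0.0},{"dp":[0,0,0],"turn":[0,0,0],"claw":0.0},{"dp":[0,0,0],"turn":[0,0,0],"claw":0.0},{"dp":[0,0,0.05],"turn":[0,0,0],"claw":0.0},{"dp":[0,0,0.1],"turn":[0,0,0],"claw":0.0},{"dp":[0,0,0.15],"turn":[0,0,0],"claw":0.0},{"dp":[0,0,0.2],"turn":[0,0,0],"claw":0.0},{"dp":[0,0,0.2],"turn":[0,0,0],"claw":0.0}]'; python3 - <<'E'
from h import *
st()
d=camc("wrist"); cv2.imwrite("pics/w2.png",d["pixels"])
E
```

```text
t: 4.25
ee_pos: [550.6, 294.2, 218.7]
orientation: [-3.11, -0.41, -0.02]
ft_force: [-0.6, 0.4, -0.3]
width: 29.6
t 4.25 p [550.6 294.2 218.7] z [ 0.012  0.006 -1.   ] yawY -75.0 q [ 0.47  0.42  1.64 -0.    1.06  1.78] F [-0.6  0.4 -0.3] w 29.6
```

View pics/w2.png

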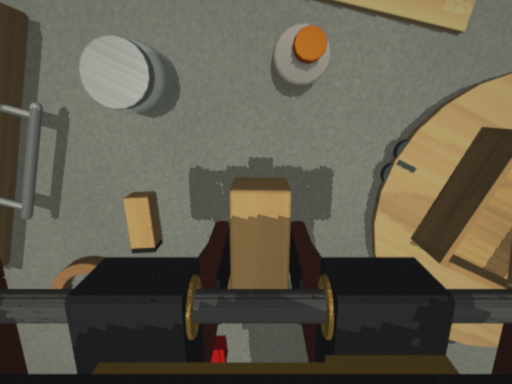

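```bash
python3 -m pendant '[{"dp":[0.01,-0.032,0.02],"turn":[0,0,0.141],"claw":0.0},{"dp":[0.018,-0.064,0.02],"turn":[0,0,0.282],"claw":0.0},{"dp":[0.026,-0.096,0.02],"turn":[0,0,0.423],"claw":0.0},{"dp":[0.035,-0.128,0.02],"turn":[0,0,0.565],"claw":0.0},{"dp":[0.044,-0.16,0.02],"turn":[0,0,0.706],"claw":0.0},{"dp":[0.053,-0.19,0.02],"turn":[0,0,0.847],"claw":0.0},{"dp":[0.061,-0.222,0.02],"turn":[0,0,0.988],"claw":0.0},{"dp":[0.069,-0.252,0.02],"turn":[0,0,1.129],"claw":0.0}]'
python3 -m pendant '[{"dp":[0,0,0],"turn":[0,0,0],"claw":0.0},{"dp":[0,0,0],"turn":[0,0,0],"claw":0.0}]'
python3 - <<'E'
from h import *
st(); print(b2w(32,61))
d=camc("wrist"); cv2.imwrite("pics/w3.png",d["pixels"])
d=camc("scene"); crop(d,"pics/s4.png",100,80,300,280,3)
E
```

```text
t: 5.1
ee_pos: [614.9, 38.7, 228.7]
orientation: [-2.405, -2.019, 0.004]
ft_force: [1.0, 0.2, -0.6]
width: 29.5
t: 5.3
ee_pos: [614.9, 39.7, 229.1]
orientation: [-2.414, -2.007, 0.003]
ft_force: [-1.0, 0.4, -0.1]
width: 29.6
t 5.3 p [614.9  39.7 229.1] z [-0.003  0.    -1.   ] yawY -10.5 q [0.05 0.4  1.64 0.   1.1  0.23] F [-1.   0.4 -0.1] w 29.6
[615.73699844  41.34460113]
```

View pics/w3.png

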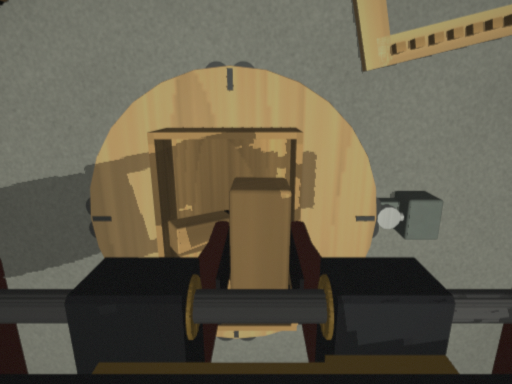

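View pics/s4.png

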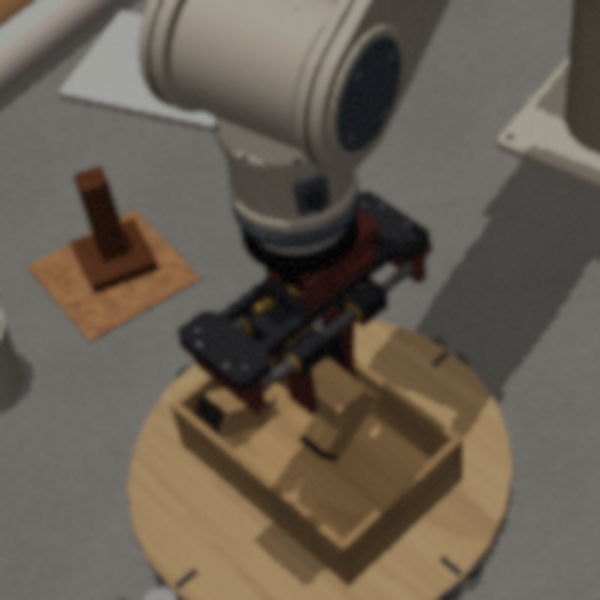

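```bash
python3 - <<'E'
from h import *
d=camc("wrist")
A=cv2.resize(d["pixels"],None,fx=1.5,fy=1.5,interpolation=cv2.INTER_CUBIC)
for z,col,e in[(42,(0,255,0),0),(99,(255,0,0),0),(99,(255,255,0),6)]:
    q=[np.round(proj(d,[*b2w(x,y),z])*1.5).astype(int) for x,y in[(65+e,100+e),(65+e,-60),(-65-e,-60),(-65-e,100+e)]]
    cv2.polylines(A,[np.array(q)],True,col,1)
cv2.imwrite("pics/w3o.png",A)
E
```

```text
(no output)
```

View pics/w3o.png

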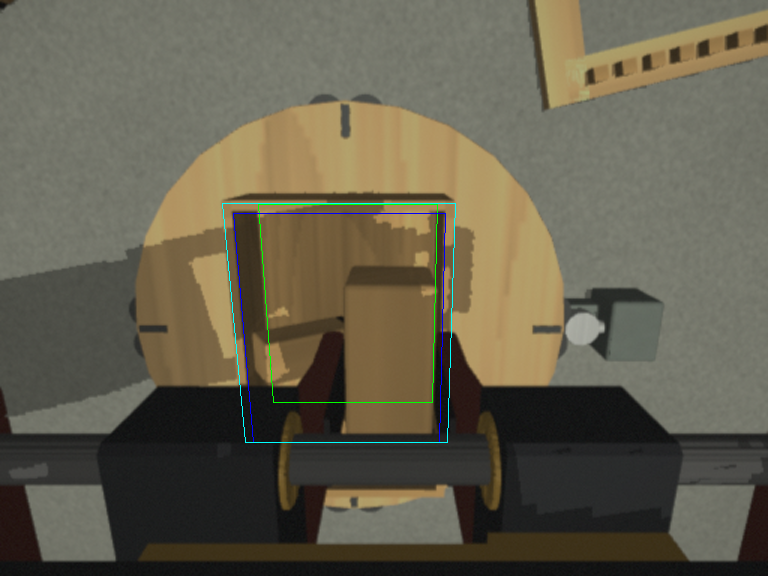

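```bash
python3 -m pendant '[{"dp":[-0.002,0.002,-0.05],"turn":[0,0,0],"claw":0.0},{"dp":[-0.002,0.002,-0.1],"turn":[0,0,0],"claw":0.0},{"dp":[-0.002,0.002,-0.14],"turn":[0,0,0],"claw":0.0},{"dp":[-0.002,0.002,-0.16],"turn":[0,0,0],"claw":0.0},{"dp":[-0.002,0.002,-0.174],"turn":[0,0,0],"claw":0.0},{"dp":[-0.002,0.002,-0.175],"turn":[0,0,0],"claw":0.0},{"dp":[-0.002,0.002,-0.175],"turn":[0,0,0],"claw":0.037},{"dp":[-0.002,0.002,-0.175],"turn":[0,0,0],"claw":0.037}]'
python3 -m pendant '[{"dp":[0,0,0],"turn":[0,0,0],"claw":0.037},{"dp":[0,0,0.03],"turn":[0,0,0],"claw":0.037},{"dp":[0,0,0.08],"turn":[0,0,0],"claw":0.037},{"dp":[0,0,0.13],"turn":[0,0,0],"claw":0.06},{"dp":[0,0,0.17],"turn":[0,0,0],"claw":0.06},{"dp":[0,0,0.17],"turn":[0,0,0],"claw":0.06}]'
python3 - <<'E'
from h import *
st()
d=camc("wrist"); cv2.imwrite("pics/w4.png",d["pixels"])
d=camc("top");crop(d,"pics/t6.png",110,90,290,240,4)
E
```

```text
t: 6.25
ee_pos: [614.5, 42.5, 56.7]
orientation: [2.411, 2.012, 0.002]
ft_force: [0.7, 0.3, 0.0]
width: 36.9
t: 6.85
ee_pos: [617.5, 42.3, 233.1]
orientation: [2.407, 2.008, 0.016]
ft_force: [0.6, 0.3, -0.3]
width: 57.1
t 6.85 p [617.5  42.3 233.1] z [ 0.012  0.001 -1.   ] yawY -10.3 q [0.05 0.4  1.64 0.   1.09 0.23] F [ 0.6  0.3 -0.3] w 57.1
```

View pics/w4.png

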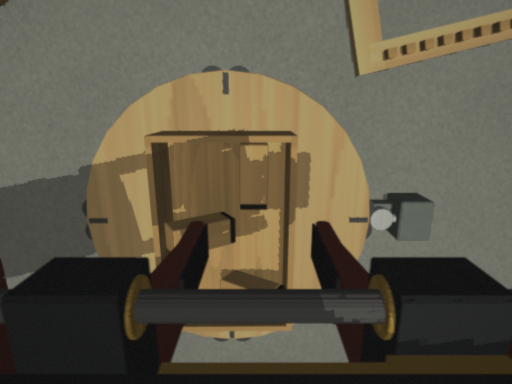

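View pics/t6.png

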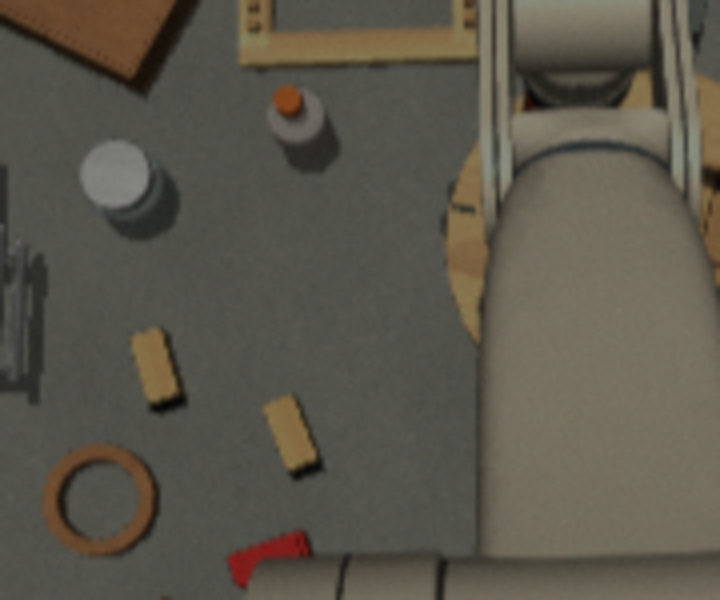

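```bash
python3 -m pendant '[{"dp":[-0.02,0.046,0],"turn":[0,0,-0.134],"claw":0.06},{"dp":[-0.04,0.092,0],"turn":[0,0,-0.267],"claw":0.07},{"dp":[-0.06,0.138,0],"turn":[0,0,-0.4],"claw":0.07},{"dp":[-0.08,0.184,0],"turn":[0,0,-0.534],"claw":0.07},{"dp":[-0.1,0.23,0],"turn":[0,0,-0.667],"claw":0.07},{"dp":[-0.12,0.276,0],"turn":[0,0,-0.8],"claw":0.07},{"dp":[-0.14,0.322,0],"turn":[0,0,-0.934],"claw":0.07},{"dp":[-0.158,0.364,0],"turn":[0,0,-1.068],"claw":0.07}]'
python3 -m pendant '[{"dp":[-0.003,0.013,0],"turn":[0,0,0],"claw":0.07},{"dp":[-0.003,0.013,0],"turn":[0,0,0],"claw":0.07},{"dp":[-0.003,0.013,0],"turn":[0,0,0],"claw":0.07}]'
python3 - <<'E'
from h import *
st()
d=camc("wrist"); cv2.imwrite("pics/w5.png",d["pixels"]); crop(d,"pics/w5c.png",180,100,340,230,5); print(proj(d,[453.6,419.5,30]))
np.save("d.npy",d,allow_pickle=True)
E
```

```text
t: 7.75
ee_pos: [453.6, 407.2, 223.7]
orientation: [3.1, 0.496, -0.004]
ft_force: [-0.0, 0.6, 1.0]
width: 70.4
t: 8.05
ee_pos: [452.6, 417.8, 224.4]
orientation: [3.099, 0.507, -0.003]
ft_force: [0.2, -0.8, -0.2]
width: 70.1
t 8.05 p [452.6 417.8 224.4] z [-0.002 -0.002 -1.   ] yawY -71.4 q [ 0.73  0.41  1.65 -0.    1.09  1.97] F [ 0.2 -0.8 -0.2] w 70.1
[259.00027103 167.69791904]
```

View pics/w5c.png

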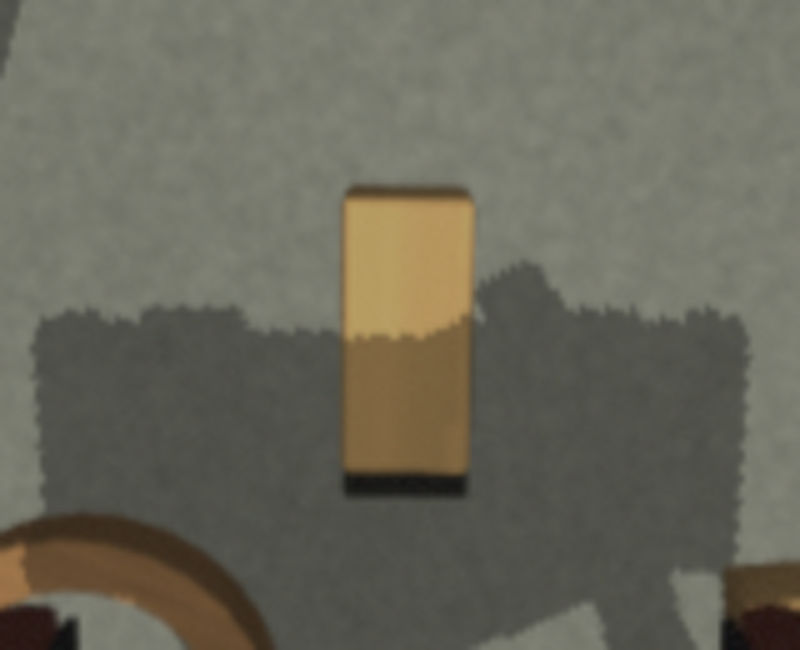

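View pics/w5.png

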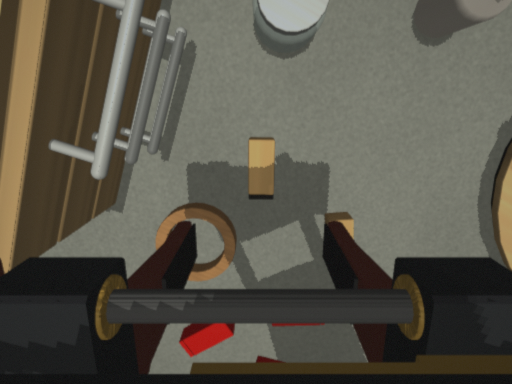

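```bash
python3 - <<'E'
from h import *
d=np.load("d.npy",allow_pickle=True).item()
print(unproj(d,261.7,169.2,30))
t=camc("top")
for p in[(112,165),(108,185),(118,185),(103,145)]: print([up(t,*p,z).round() for z in(50,120)])
E
```

```text
[452.92592088 416.01712675]
[array([510., 553.]), array([498., 529.])]
[array([437., 564.]), array([429., 539.])]
[array([438., 526.]), array([429., 503.])]
[array([584., 592.]), array([569., 566.])]
```

```bash
python3 - <<'E'
from h import *
t=camc("top"); crop(t,"pics/t7.png",70,120,190,220,6)
s=camc("scene"); crop(s,"pics/s7.png",380,220,510,384,4)
E
```

```text
(no output)
```

View pics/t7.png

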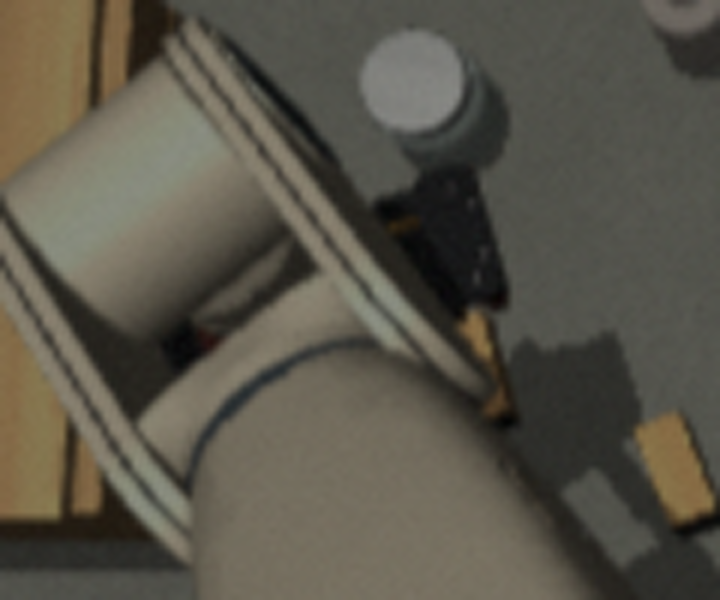

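View pics/s7.png

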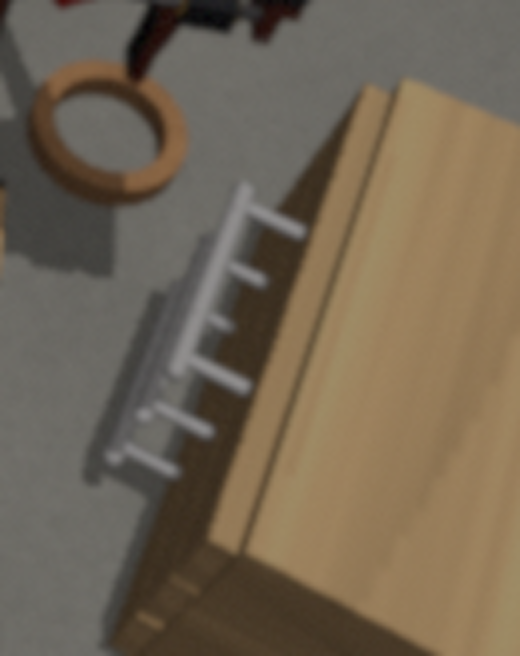

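```bash
python3 - <<'E'
from h import *
d=np.load("d.npy",allow_pickle=True).item(); s=camc("scene")
for z in range(60,260,20): 
    p=unproj(d,97,172,z); print(z,p.round(),pj(s,[*p,z]).round(1), up(s,441.5,266.7,z).round())
# body end corners
y=np.array([np.cos(np.radians(-71.4)),np.sin(np.radians(-71.4))]); x=np.array([-y[1],y[0]])
for a in(-37,37): print(np.array([453,416])-y*89+x*a)
E
```

```text
60 [401. 581.] [444.5 283. ] [360. 561.]
80 [408. 573.] [443.2 280. ] [374. 558.]
100 [416. 564.] [441.8 276.8] [389. 555.]
120 [423. 556.] [440.4 273.6] [404. 552.]
140 [430. 547.] [438.9 270.2] [418. 550.]
160 [438. 539.] [437.4 266.7] [433. 547.]
180 [445. 530.] [435.8 263. ] [447. 544.]
200 [452. 522.] [434.1 259.3] [462. 542.]
220 [460. 513.] [432.4 255.3] [477. 539.]
240 [467. 505.] [430.5 251.3] [491. 536.]
[389.5451903  488.54989405]
[459.68005264 512.15288293]
```

```bash
python3 -m pendant '[{"dp":[0,-0.002,-0.05],"turn":[0,0,0],"claw":0.07},{"dp":[0,-0.002,-0.1],"turn":[0,0,0],"claw":0.06},{"dp":[0,-0.002,-0.15],"turn":[0,0,0],"claw":0.055},{"dp":[0,-0.002,-0.19],"turn":[0,0,0],"claw":0.055},{"dp":[0,-0.002,-0.214],"turn":[0,0,0],"claw":0.055},{"dp":[0,-0.002,-0.214],"turn":[0,0,0],"claw":0.055},{"dp":[0,-0.002,-0.214],"turn":[0,0,0],"claw":0.0},{"dp":[0,-0.002,-0.214],"turn":[0,0,0],"claw":0.0}]'
python3 -m pendant '[{"dp":[0,0,0],"turn":[0,0,0],"claw":0.0},{"dp":[0,0,0],"turn":[0,0,0],"claw":0.0},{"dp":[0,0,0.05],"turn":[0,0,0],"claw":0.0},{"dp":[0,0,0.1],"turn":[0,0,0],"claw":0.0},{"dp":[0,0,0.15],"turn":[0,0,0],"claw":0.0},{"dp":[0,0,0.2],"turn":[0,0,0],"claw":0.0},{"dp":[0,0,0.22],"turn":[0,0,0],"claw":0.0},{"dp":[0,0,0.22],"turn":[0,0,0],"claw":0.0}]'
python3 - <<'E'
from h import *
st(); print(b2w(-29,60))
d=camc("wrist"); cv2.imwrite("pics/w6.png",d["pixels"])
E
```

```text
t: 9.1
ee_pos: [454.1, 417.8, 13.6]
orientation: [-3.099, -0.504, -0.004]
ft_force: [0.5, 0.7, 0.2]
width: 42.6
t: 9.9
ee_pos: [454.3, 418.6, 236.5]
orientation: [-3.096, -0.504, -0.011]
ft_force: [0.9, 0.2, -0.7]
width: 29.5
t 9.9 p [454.3 418.6 236.5] z [ 0.006  0.006 -1.   ] yawY -71.5 q [0.73 0.39 1.64 0.   1.1  1.97] F [ 0.9  0.2 -0.7] w 29.5
[555.53489004  51.22924292]
```

View pics/w6.png

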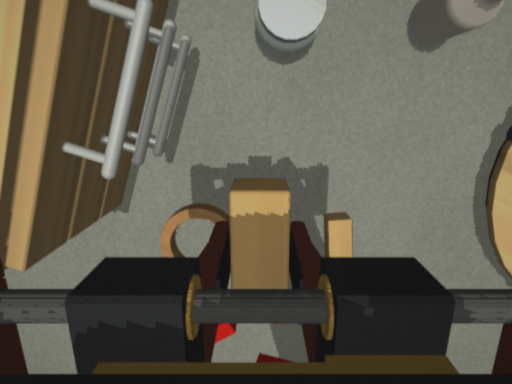

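```bash
python3 -m pendant '[{"dp":[0.013,-0.046,0],"turn":[0,0,0.134],"claw":0},{"dp":[0.026,-0.092,0],"turn":[0,0,0.267],"claw":0},{"dp":[0.039,-0.138,0],"turn":[0,0,0.4],"claw":0},{"dp":[0.051,-0.184,0],"turn":[0,0,0.534],"claw":0},{"dp":[0.064,-0.23,0],"turn":[0,0,0.667],"claw":0},{"dp":[0.077,-0.276,0],"turn":[0,0,0.8],"claw":0},{"dp":[0.09,-0.322,0],"turn":[0,0,0.934],"claw":0},{"dp":[0.102,-0.366,0],"turn":[0,0,1.068],"claw":0}]'
python3 -m pendant '[{"dp":[0,0,0],"turn":[0,0,0],"claw":0.0},{"dp":[0,0,0],"turn":[0,0,0],"claw":0.0},{"dp":[0,0,0],"turn":[0,0,0],"claw":0.0}]'
python3 - <<'E'
from h import *
o,M=st(); print(b2w(-29,60),w2b(o["ee_pos"]))
E
```

```text
t: 10.75
ee_pos: [553.6, 49.0, 229.4]
orientation: [-2.405, -2.018, 0.005]
ft_force: [0.2, -0.1, -0.7]
width: 29.9
t: 11.05
ee_pos: [553.7, 52.0, 230.4]
orientation: [-2.412, -2.01, 0.003]
ft_force: [0.2, 0.4, -0.9]
width: 29.4
t 11.05 p [553.7  52.  230.4] z [-0.002  0.    -1.   ] yawY -10.4 q [0.07 0.31 1.78 0.   1.05 0.25] F [ 0.2  0.4 -0.9] w 29.4
[555.53489004  51.22924292] [-30.93631703  60.39386509]
```

```bash
python3 -m pendant '[{"dp":[0.003,0,-0.05],"turn":[0,0,0],"claw":0.0},{"dp":[0.003,0,-0.1],"turn":[0,0,0],"claw":0.0},{"dp":[0.003,0,-0.14],"turn":[0,0,0],"claw":0.0},{"dp":[0.003,0,-0.16],"turn":[0,0,0],"claw":0.0},{"dp":[0.003,0,-0.175],"turn":[0,0,0],"claw":0.0},{"dp":[0.003,0,-0.176],"turn":[0,0,0],"claw":0.0},{"dp":[0.003,0,-0.176],"turn":[0,0,0],"claw":0.037},{"dp":[0.003,0,-0.176],"turn":[0,0,0],"claw":0.037}]'
python3 -m pendant '[{"dp":[0,0,0],"turn":[0,0,0],"claw":0.037},{"dp":[0,0,0.03],"turn":[0,0,0],"claw":0.037},{"dp":[0,0,0.08],"turn":[0,0,0],"claw":0.037},{"dp":[0,0,0.13],"turn":[0,0,0],"claw":0.06},{"dp":[0,0,0.17],"turn":[0,0,0],"claw":0.06},{"dp":[0,0,0.17],"turn":[0,0,0],"claw":0.06}]'
python3 - <<'E'
from h import *
st()
d=camc("wrist"); cv2.imwrite("pics/w7.png",d["pixels"])
d=camc("top");crop(d,"pics/t8.png",110,90,290,240,4)
E
```

```text
t: 11.85
ee_pos: [558.3, 51.8, 56.3]
orientation: [2.411, 2.013, 0.002]
ft_force: [0.6, -0.8, -0.9]
width: 36.9
t: 12.45
ee_pos: [561.4, 51.4, 232.4]
orientation: [2.407, 2.008, 0.015]
ft_force: [-0.4, 0.3, 0.3]
width: 57.3
t 12.45 p [561.4  51.4 232.4] z [ 0.012  0.001 -1.   ] yawY -10.3 q [0.07 0.32 1.77 0.   1.05 0.25] F [-0.4  0.3  0.3] w 57.3
```

View pics/w7.png

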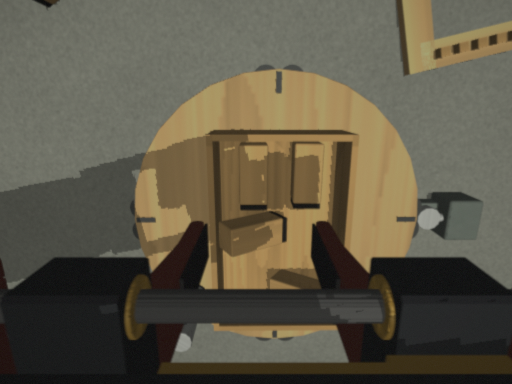

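View pics/t8.png

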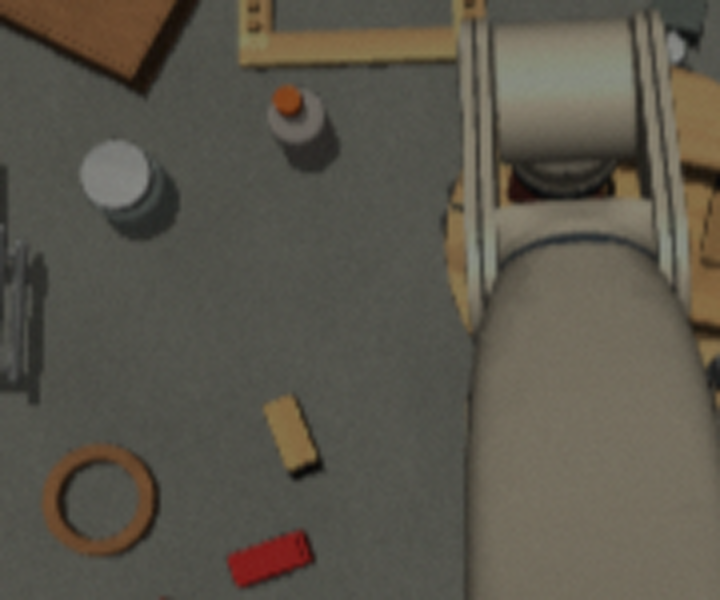

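```bash
python3 -m pendant '[{"dp":[-0.019,0.031,0],"turn":[0,0,-0.126],"claw":0.06},{"dp":[-0.037,0.062,0],"turn":[0,0,-0.251],"claw":0.06},{"dp":[-0.056,0.093,0],"turn":[0,0,-0.377],"claw":0.06},{"dp":[-0.074,0.124,0],"turn":[0,0,-0.503],"claw":0.06},{"dp":[-0.093,0.155,0],"turn":[0,0,-0.628],"claw":0.06},{"dp":[-0.111,0.186,0],"turn":[0,0,-0.754],"claw":0.06},{"dp":[-0.13,0.217,0],"turn":[0,0,-0.88],"claw":0.06},{"dp":[-0.148,0.247,0],"turn":[0,0,-1.005],"claw":0.06}]'
python3 -m pendant '[{"dp":[0,0,0],"turn":[0,0,0],"claw":0.06},{"dp":[0,0,0],"turn":[0,0,0],"claw":0.06},{"dp":[0,0,0],"turn":[0,0,0],"claw":0.06}]'
python3 - <<'E'
from h import *
st()
d=camc("wrist"); cv2.imwrite("pics/w8.png",d["pixels"]); crop(d,"pics/w8c.png",180,100,340,230,5)
np.save("d.npy",d,allow_pickle=True)
d=camc("top"); A=cv2.resize(d["pixels"],None,fx=5,fy=5,interpolation=cv2.INTER_CUBIC)
for sg,y in[(1,-70),(-1,4)]:
    cs,sn=np.cos(np.radians(33)),np.sin(np.radians(33))
    pr=np.array([(0,0),(70,0),(70,30),(0,30)])@np.array([[cs,sn],[-sn,cs]]); pr[:,0]-=pr[:,0].max()
    for yy in(y-15,y+15):
        q=[tuple(np.round(pj(d,[*b2w(sg*(65+px),yy),42+pz])*5+2).astype(int)) for px,pz in pr]
        cv2.polylines(A,[np.array(q)],True,(0,0,255),1)
cv2.imwrite("pics/t9.png",A[90*5:210*5,210*5:330*5])
E
```

```text
t: 13.35
ee_pos: [407.7, 298.6, 223.9]
orientation: [3.084, 0.594, -0.005]
ft_force: [0.5, 0.2, -0.4]
width: 59.7
t: 13.65
ee_pos: [409.7, 297.2, 224.8]
orientation: [3.082, 0.604, -0.002]
ft_force: [-0.2, -0.7, -0.5]
width: 60.0
t 13.65 p [409.7 297.2 224.8] z [-0.001 -0.001 -1.   ] yawY -67.8 q [ 0.6   0.25  1.89 -0.    1.01  1.79] F [-0.2 -0.7 -0.5] w 60.0
```

View pics/w8c.png

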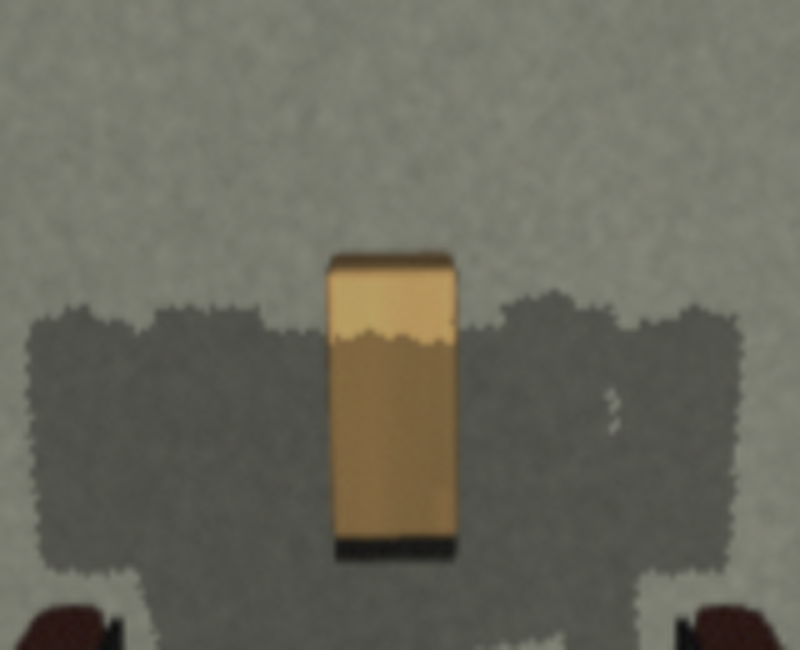

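View pics/t9.png

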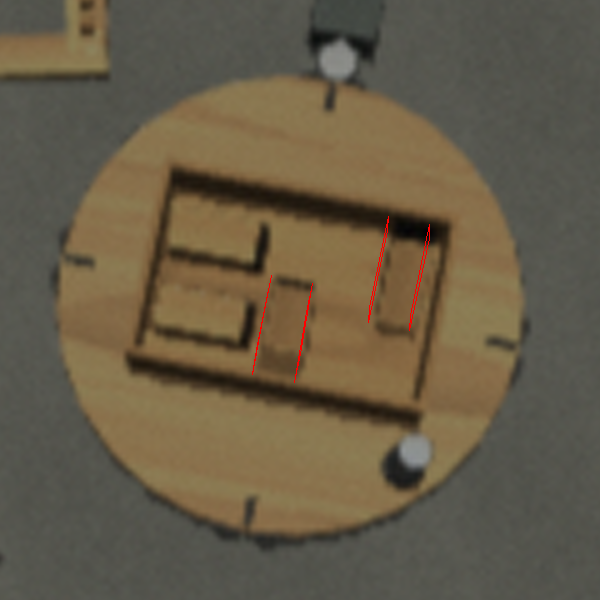

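```bash
python3 - <<'E'
from h import *
d=np.load("d.npy",allow_pickle=True).item()
c=unproj(d,258.8,183,30); print(c, c+19*np.array([np.cos(np.radians(22.2)),np.sin(np.radians(22.2))]))
E
```

```text
[393.77355428 292.4945015 ] [411.36509539 299.67347645]
```

```bash
python3 -m pendant '[{"dp":[0.001,0.002,-0.05],"turn":[0,0,0],"claw":0.06},{"dp":[0.001,0.002,-0.1],"turn":[0,0,0],"claw":0.06},{"dp":[0.001,0.002,-0.15],"turn":[0,0,0],"claw":0.055},{"dp":[0.001,0.002,-0.19],"turn":[0,0,0],"claw":0.055},{"dp":[0.001,0.002,-0.215],"turn":[0,0,0],"claw":0.055},{"dp":[0.001,0.002,-0.215],"turn":[0,0,0],"claw":0.055},{"dp":[0.001,0.002,-0.215],"turn":[0,0,0],"claw":0.0},{"dp":[0.001,0.002,-0.215],"turn":[0,0,0],"claw":0.0}]'
python3 -m pendant '[{"dp":[0,0,0],"turn":[0,0,0],"claw":0.0},{"dp":[0,0,0],"turn":[0,0,0],"claw":0.0},{"dp":[0,0,0.05],"turn":[0,0,0],"claw":0.0},{"dp":[0,0,0.1],"turn":[0,0,0],"claw":0.0},{"dp":[0,0,0.15],"turn":[0,0,0],"claw":0.0},{"dp":[0,0,0.2],"turn":[0,0,0],"claw":0.0},{"dp":[0,0,0.22],"turn":[0,0,0],"claw":0.0},{"dp":[0,0,0.22],"turn":[0,0,0],"claw":0.0}]'
python3 - <<'E'
from h import *
st(); print(b2w(-33,-38))
d=camc("wrist"); cv2.imwrite("pics/w9.png",d["pixels"])
E
```

```text
t: 14.55
ee_pos: [412.0, 300.5, 12.1]
orientation: [-3.082, -0.601, -0.004]
ft_force: [-0.1, 0.2, -0.2]
width: 42.5
t: 15.35
ee_pos: [412.4, 301.4, 234.9]
orientation: [-3.08, -0.602, -0.012]
ft_force: [0.3, -0.4, -1.5]
width: 29.4
t 15.35 p [412.4 301.4 234.9] z [ 0.007  0.005 -1.   ] yawY -67.9 q [0.61 0.24 1.87 0.   1.02 1.79] F [ 0.3 -0.4 -1.5] w 29.4
[534.13779945 -44.48995324]
```

View pics/w9.png

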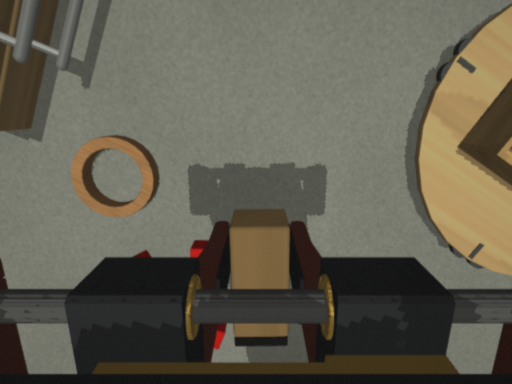

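```bash
python3 -m pendant '[{"dp":[0.015,-0.043,0],"turn":[0,0,0.126],"claw":0},{"dp":[0.03,-0.086,0],"turn":[0,0,0.251],"claw":0},{"dp":[0.046,-0.129,0],"turn":[0,0,0.377],"claw":0},{"dp":[0.061,-0.172,0],"turn":[0,0,0.503],"claw":0},{"dp":[0.076,-0.216,0],"turn":[0,0,0.628],"claw":0},{"dp":[0.091,-0.26,0],"turn":[0,0,0.754],"claw":0},{"dp":[0.106,-0.303,0],"turn":[0,0,0.88],"claw":0},{"dp":[0.122,-0.345,0],"turn":[0,0,1.005],"claw":0}]'
python3 -m pendant '[{"dp":[0,0,0],"turn":[0,0,0],"claw":0.0},{"dp":[0,0,0],"turn":[0,0,0],"claw":0.0},{"dp":[0,0,0],"turn":[0,0,0],"claw":0.0}]'
python3 - <<'E'
from h import *
o,M=st(); print(b2w(-33,-38),w2b(o["ee_pos"]))
d=camc("scene"); crop(d,"pics/s9.png",100,100,300,280,4)
d=camc("wrist"); cv2.imwrite("pics/w10.png",d["pixels"])
E
```

```text
t: 16.2
ee_pos: [531.6, -46.7, 228.4]
orientation: [-2.405, -2.017, 0.004]
ft_force: [-0.1, 0.6, -0.7]
width: 30.1
t: 16.5
ee_pos: [531.4, -44.0, 229.2]
orientation: [-2.411, -2.01, 0.003]
ft_force: [0.1, 0.6, -0.3]
width: 30.3
t 16.5 p [531.4 -44.  229.2] z [-0.003  0.001 -1.   ] yawY -10.4 q [-0.11  0.28  1.82  0.    1.04  0.08] F [ 0.1  0.6 -0.3] w 30.3
[534.13779945 -44.48995324] [-35.72923729 -38.02181217]
```

View pics/w10.png

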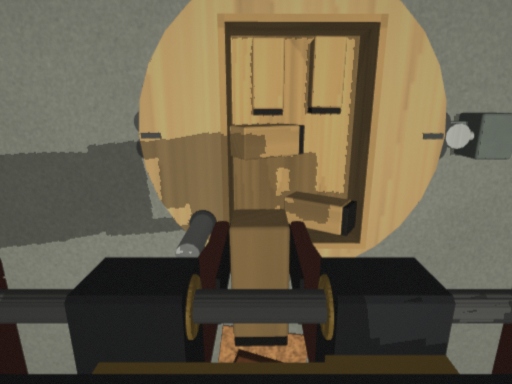

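View pics/s9.png

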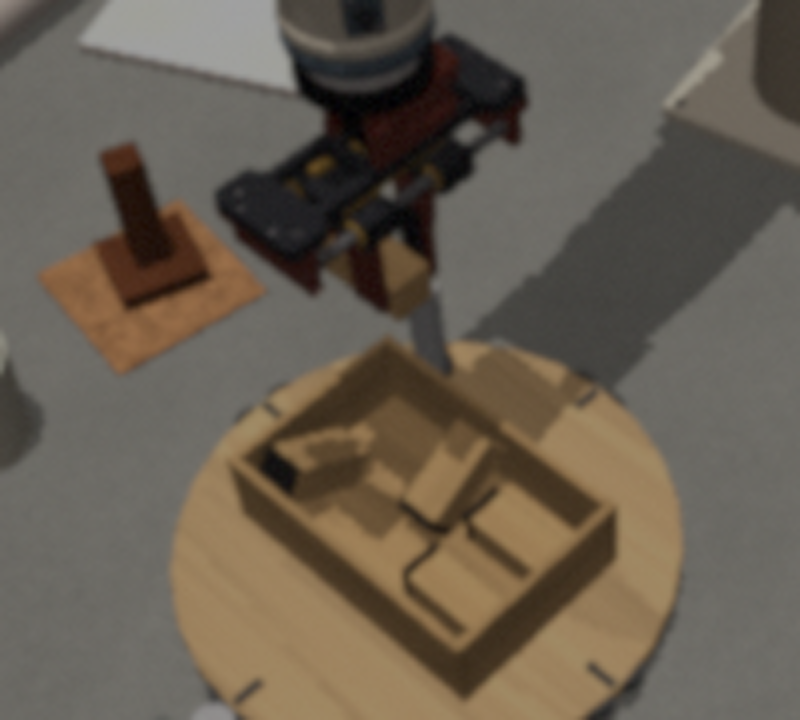

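```bash
python3 -m pendant '[{"dp":[0.003,-0.001,-0.05],"turn":[0,0,0],"claw":0.0},{"dp":[0.003,-0.001,-0.1],"turn":[0,0,0],"claw":0.0},{"dp":[0.003,-0.001,-0.14],"turn":[0,0,0],"claw":0.0},{"dp":[0.003,-0.001,-0.16],"turn":[0,0,0],"claw":0.0},{"dp":[0.003,-0.001,-0.172],"turn":[0,0,0],"claw":0.0},{"dp":[0.003,-0.001,-0.173],"turn":[0,0,0],"claw":0.0},{"dp":[0.003,-0.001,-0.173],"turn":[0,0,0],"claw":0.0}]'
python3 - <<'E'
from h import *
o,M=st(); print(w2b(o["ee_pos"]))
d=camc("wrist"); cv2.imwrite("pics/w11.png",d["pixels"])
E
```

```text
t: 17.3
ee_pos: [536.3, -45.4, 58.4]
orientation: [2.411, 2.013, 0.001]
ft_force: [-0.8, -0.6, -0.4]
width: 29.9
t 17.3 p [536.3 -45.4  58.4] z [ 0.001 -0.    -1.   ] yawY -10.3 q [-0.11  0.55  1.91  0.    0.68  0.07] F [-0.8 -0.6 -0.4] w 29.9
[-30.67844681 -38.51899548]
```

View pics/w11.png

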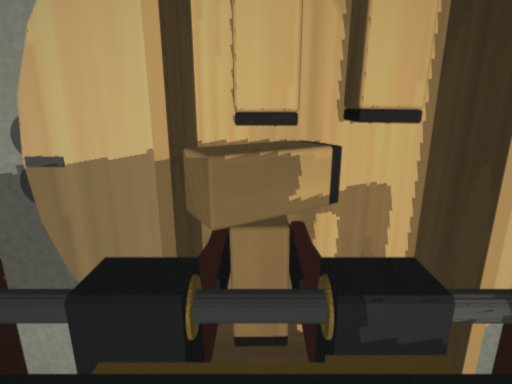

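```bash
python3 -m pendant '[{"dp":[0,-0.002,-0.003],"turn":[0,0,0],"claw":0.0},{"dp":[0,-0.002,-0.003],"turn":[0,0,0],"claw":0.036},{"dp":[0,-0.002,-0.003],"turn":[0,0,0],"claw":0.036},{"dp":[0,-0.002,-0.003],"turn":[0,0,0],"claw":0.036},{"dp":[0,-0.002,0.047],"turn":[0,0,0],"claw":0.036},{"dp":[0,-0.002,0.097],"turn":[0,0,0],"claw":0.036},{"dp":[0,-0.002,0.147],"turn":[0,0,0],"claw":0.06},{"dp":[0,-0.002,0.18],"turn":[0,0,0],"claw":0.088}]' ; python3 -m pendant '[{"dp":[0,-0.002,-0.003],"turn":[0,0,0],"claw":0.0},{"dp":[0,-0.002,-0.003],"turn":[0,0,0],"claw":0.036},{"dp":[0,-0.002,-0.003],"turn":[0,0,0],"claw":0.036},{"dp":[0,-0.002,-0.003],"turn":[0,0,0],"claw":0.036},{"dp":[0,-0.002,0.047],"turn":[0,0,0],"claw":0.036},{"dp":[0,-0.002,0.097],"turn":[0,0,0],"claw":0.036},{"dp":[0,-0.002,0.147],"turn":[0,0,0],"claw":0.06},{"dp":[0,-0.002,0.175],"turn":[0,0,0],"claw":0.087}]'
python3 - <<'E'
from h import *
o,M=st(); print(w2b(o["ee_pos"]))
d=camc("wrist"); cv2.imwrite("pics/w12.png",d["pixels"])
d=camc("scene"); crop(d,"pics/s12.png",100,100,300,280,4)
E
```

```text
t: 18.15
ee_pos: [536.7, -48.0, 241.4]
orientation: [2.41, 2.011, 0.004]
ft_force: [0.4, -0.2, -0.7]
width: 48.5
t: 18.95
ee_pos: [536.6, -49.9, 415.8]
orientation: [2.41, 2.011, 0.003]
ft_force: [0.6, 0.7, 0.2]
width: 48.2
t 18.95 p [536.6 -49.9 415.8] z [ 0.003 -0.    -1.   ] yawY -10.3 q [-0.11  0.12  1.59  0.    1.42  0.07] F [0.6 0.7 0.2] w 48.2
[-29.61031065 -42.91426827]
```

View pics/w12.png

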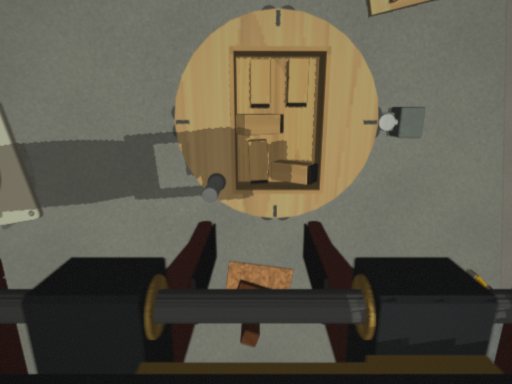

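View pics/s12.png

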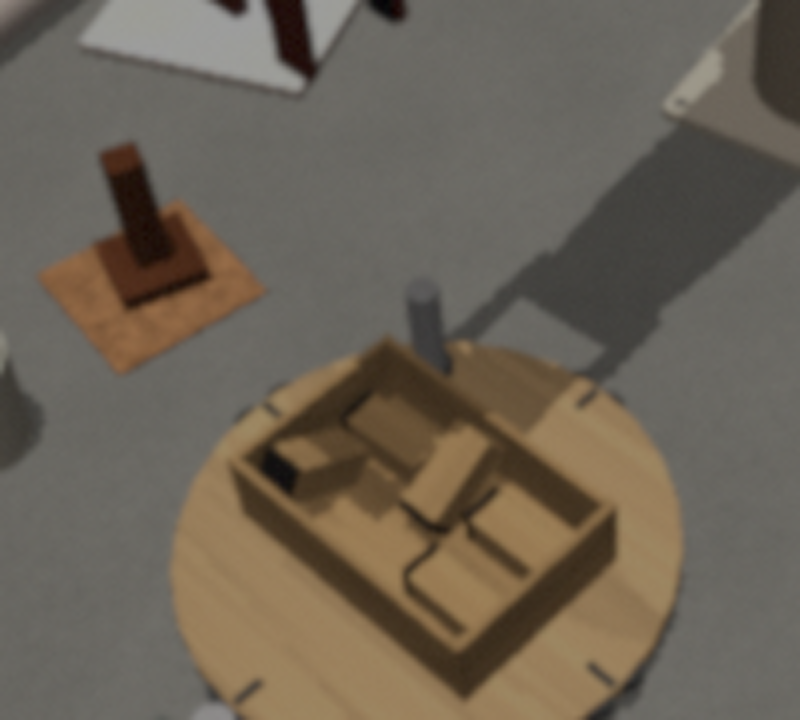

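```bash
python3 - <<'E'
from h import *
from cal import P
d=camc("top"); s=camc("scene")
f=lambda d,o,pts,z:np.array([up(d,*p,z) for p in P(o,5,pts)])
print("handle top",f(d,(320,90),[(245,435)],124),f(s,(50,100),[(402,198)],124))
a=f(d,(320,90),[(185,398),(222,523),(142,478)],20); b=f(s,(50,100),[(368,303),(510,343),(410,378)],20)
print(a,b)
for p,q in[(a[1],a[2]),(a[0],a[2]),(b[0],b[2]),(b[1],b[2])]: v=q-p; print(np.degrees(np.arctan2(v[1],v[0]))%90,np.linalg.norm(v))
print("mat",_v[18+8:].reshape(-1,2) if 0 else np.fromfile("cal.bin")[18:].reshape(-1,2)[4:].mean(0))
cv2.imwrite("pics/t13.png",cv2.resize(d["pixels"][130:210,320:400],None,fx=7,fy=7,interpolation=cv2.INTER_CUBIC))
E
```

```text
handle top [[ 467.82581378 -355.68391849]] [[ 467.13534974 -357.36630461]]
[[ 510.40639278 -341.30259802]
 [ 417.90033047 -367.07709395]
 [ 450.48726536 -307.76616716]] [[ 480.70672317 -404.41116454]
 [ 459.48315917 -304.71060128]
 [ 513.88499007 -338.68632589]]
61.214484643544864 67.67343912018248
60.7644824485738 68.66581409252039
63.215099825935596 73.62439683941766
58.013872552899954 64.13976198762043
mat [ 479.439019   -348.78157063]
```

View pics/t13.png

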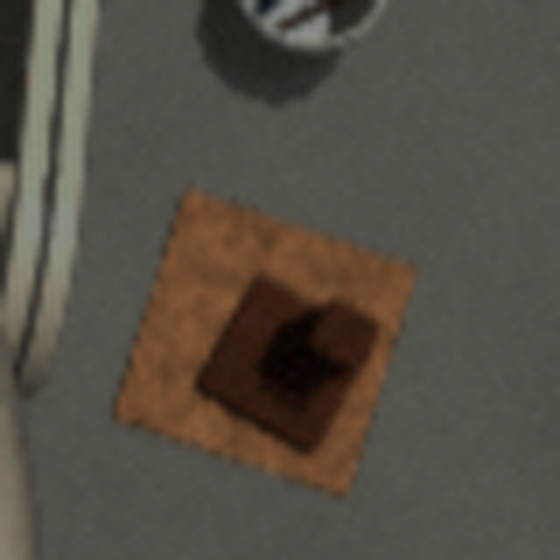

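```bash
python3 -m pendant '[{"dp":[-0.07,-0.306,-0.186],"turn":[0,0,-0.326],"claw":0.065},{"dp":[-0.07,-0.306,-0.186],"turn":[0,0,-0.326],"claw":0.065},{"dp":[-0.07,-0.306,-0.186],"turn":[0,0,-0.326],"claw":0.065},{"dp":[-0.07,-0.306,-0.186],"turn":[0,0,-0.326],"claw":0.065},{"dp":[-0.07,-0.306,-0.186],"turn":[0,0,-0.326],"claw":0.065},{"dp":[-0.07,-0.306,-0.186],"turn":[0,0,-0.326],"claw":0.065},{"dp":[-0.07,-0.306,-0.186],"turn":[0,0,-0.326],"claw":0.065},{"dp":[-0.07,-0.306,-0.186],"turn":[0,0,-0.326],"claw":0.065}]' 
python3 -m pendant '[{"dp":[0,0,0],"turn":[0,0,0],"claw":0.065},{"dp":[0,0,0],"turn":[0,0,0],"claw":0.065},{"dp":[0,0,0],"turn":[0,0,0],"claw":0.065}]' 
python3 - <<'E'
from h import *
st()
d=camc("wrist"); cv2.imwrite("pics/w13.png",d["pixels"]); np.save("d.npy",d,allow_pickle=True)
crop(d,"pics/w13c.png",190,140,330,260,5)
print(proj(d,[467.3,-356.8,124]),proj(d,[467.3,-356.8,20]))
E
```

```text
t: 19.95
ee_pos: [462.1, -357.1, 221.1]
orientation: [-2.703, -1.587, 0.006]
ft_force: [1.6, 0.7, 0.3]
width: 64.8
t: 20.25
ee_pos: [466.5, -354.6, 227.3]
orientation: [2.705, 1.596, 0.001]
ft_force: [0.2, -0.1, -0.1]
width: 65.0
t 20.25 p [ 466.5 -354.6  227.3] z [ 0.001 -0.    -1.   ] yawY -28.9 q [-0.67  0.36  1.71  0.    1.07 -0.17] F [ 0.2 -0.1 -0.1] w 65.0
[262.30337281 192.85376757] [261.5617685  169.07605718]
```

View pics/w13.png

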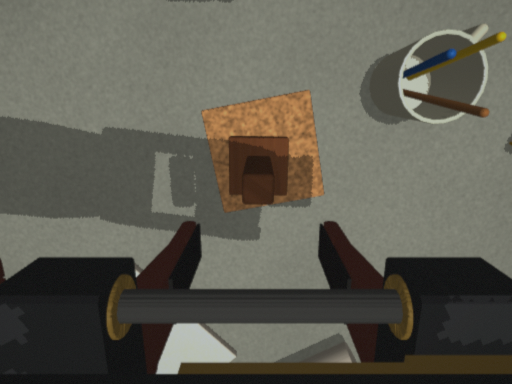

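View pics/w13c.png

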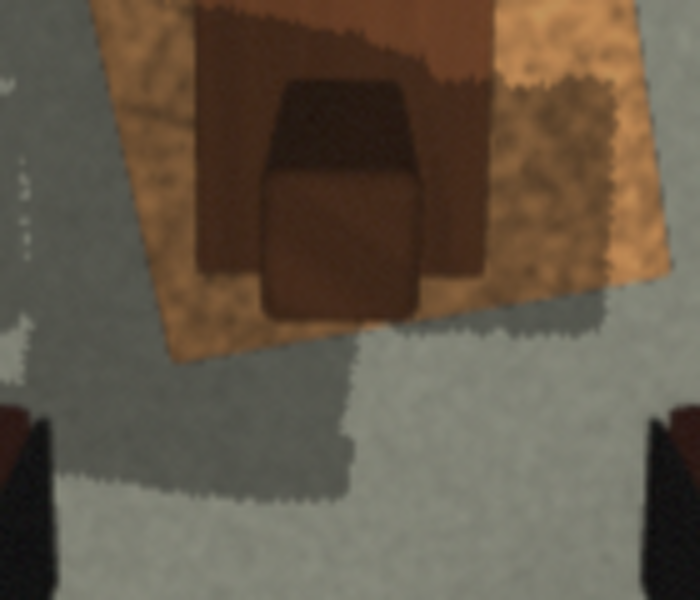

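```bash
python3 - <<'E'
from h import *
d=np.load("d.npy",allow_pickle=True).item()
print(unproj(d,258.2,189.2,124),unproj(d,(229+288)/2,165,20))
E
```

```text
[ 465.77194143 -352.19748971] [ 466.49802139 -350.76089755]
```

```bash
python3 -m pendant '[{"dp":[-0.001,0.002,-0.05],"turn":[0,0,0],"claw":0.06},{"dp":[-0.001,0.002,-0.09],"turn":[0,0,0],"claw":0.055},{"dp":[-0.001,0.002,-0.13],"turn":[0,0,0],"claw":0.055},{"dp":[-0.001,0.002,-0.147],"turn":[0,0,0],"claw":0.055},{"dp":[-0.001,0.002,-0.147],"turn":[0,0,0],"claw":0.055},{"dp":[-0.001,0.002,-0.147],"turn":[0,0,0],"claw":0.0},{"dp":[-0.001,0.002,-0.147],"turn":[0,0,0],"claw":0.0},{"dp":[-0.001,0.002,-0.147],"turn":[0,0,0],"claw":0.0}]'
python3 -m pendant '[{"dp":[0,0,0],"turn":[0,0,0],"claw":0.0},{"dp":[0,0,0],"turn":[0,0,0],"claw":0.0},{"dp":[0,0,0],"turn":[0,0,0],"claw":0.0}]'
python3 - <<'E'
from h import *
st()
E
python3 -m pendant '[{"dp":[0,0,0.03],"turn":[0,0,0],"claw":0.0},{"dp":[0,0,0.07],"turn":[0,0,0],"claw":0.0},{"dp":[0,0,0.12],"turn":[0,0,0],"claw":0.0},{"dp":[0,0,0.16],"turn":[0,0,0],"claw":0.0},{"dp":[0,0,0.16],"turn":[0,0,0],"claw":0.0},{"dp":[0,0,0.16],"turn":[0,0,0],"claw":0.0}]'
python3 - <<'E'
from h import *
st()
d=camc("scene"); cv2.imwrite("pics/s14.png",d["pixels"]);crop(d,"pics/s14c.png",60,60,260,260,4)
E
```

```text
t: 21.1
ee_pos: [465.8, -354.4, 81.5]
orientation: [2.704, 1.594, 0.002]
ft_force: [-0.5, 0.2, -0.5]
width: 34.3
t: 21.4
ee_pos: [465.4, -354.2, 81.0]
orientation: [2.706, 1.594, 0.001]
ft_force: [1.5, 0.9, 6.1]
width: 27.7
t 21.4 p [ 465.4 -354.2   81. ] z [ 0.002 -0.001 -1.   ] yawY -29.0 q [-0.67  0.56  1.8   0.    0.78 -0.17] F [1.5 0.9 6.1] w 27.7
t: 22.0
ee_pos: [464.6, -353.8, 240.0]
orientation: [2.706, 1.594, 0.001]
ft_force: [-0.4, 0.1, -3.2]
width: 28.0
t 22.0 p [ 464.6 -353.8  240. ] z [ 0.001 -0.001 -1.   ] yawY -29.0 q [-0.67  0.34  1.71 -0.    1.09 -0.17] F [-0.4  0.1 -3.2] w 28.0
```

View pics/s14c.png

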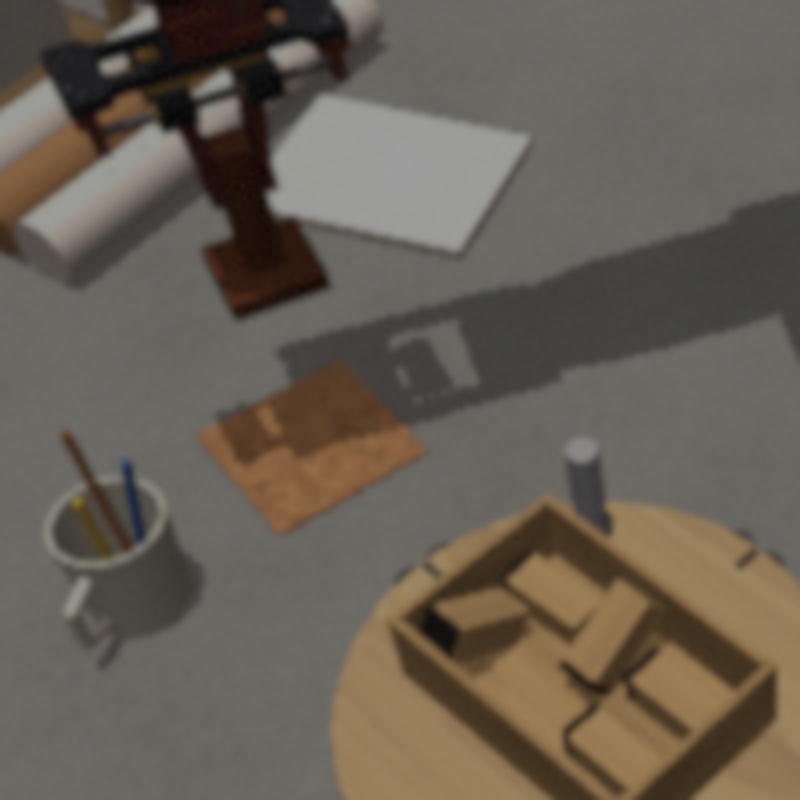

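```bash
python3 - <<'E'
from h import *
print(b2w(-27,2),b2w(27,-64), b2w(-27,2)-[464.8,-353.9])
E
```

```text
[547.16877047  -6.19904317] [588.54519912 -80.76439137] [ 82.36877047 347.70095683]
```

```bash
python3 -m pendant '[{"dp":[0.01,0.043,0],"turn":[0,0,0.041],"claw":0},{"dp":[0.02,0.086,0],"turn":[0,0,0.082],"claw":0},{"dp":[0.031,0.13,0],"turn":[0,0,0.123],"claw":0},{"dp":[0.041,0.174,0],"turn":[0,0,0.164],"claw":0},{"dp":[0.051,0.218,0],"turn":[0,0,0.205],"claw":0},{"dp":[0.062,0.262,0],"turn":[0,0,0.246],"claw":0},{"dp":[0.072,0.305,0],"turn":[0,0,0.287],"claw":0},{"dp":[0.082,0.348,0],"turn":[0,0,0.326],"claw":0}]'
python3 -m pendant '[{"dp":[0,0,0],"turn":[0,0,0],"claw":0.0},{"dp":[0,0,0],"turn":[0,0,0],"claw":0.0},{"dp":[0,0,0],"turn":[0,0,0],"claw":0.0}]'
python3 - <<'E'
from h import *
o,M=st(); print(w2b(o["ee_pos"]))
d=camc("wrist"); cv2.imwrite("pics/w15.png",d["pixels"])
d=camc("scene");crop(d,"pics/s15c.png",100,80,300,280,4)
E
```

```text
t: 22.85
ee_pos: [545.3, -4.0, 237.0]
orientation: [-2.408, -2.013, 0.006]
ft_force: [0.9, -0.6, -3.0]
width: 28.0
t: 23.15
ee_pos: [545.6, -6.6, 238.1]
orientation: [-2.411, -2.011, 0.004]
ft_force: [0.1, 0.6, -2.6]
width: 27.9
t 23.15 p [545.6  -6.6 238.1] z [-0.003 -0.    -1.   ] yawY -10.3 q [-0.03  0.29  1.79 -0.    1.06  0.15] F [ 0.1  0.6 -2.6] w 27.9
[-28.42612291   1.34685499]
```

View pics/w15.png

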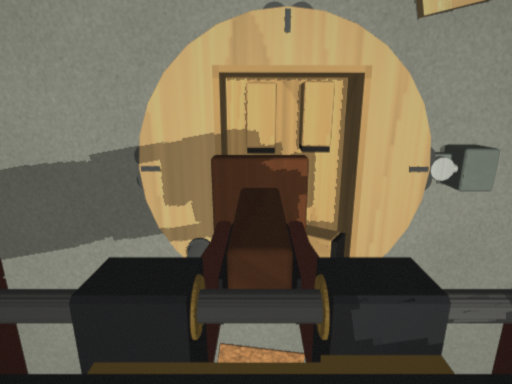

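View pics/s15c.png

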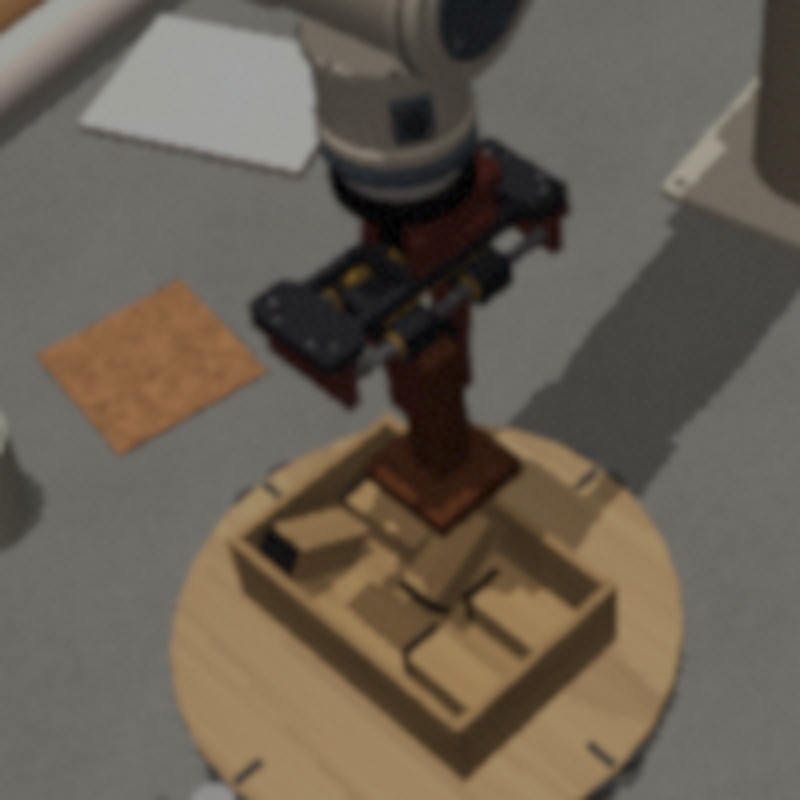

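```bash
python3 -m pendant '[{"dp":[0.003,0,-0.03],"turn":[0,0,0],"claw":0},{"dp":[0.003,0,-0.045],"turn":[0,0,0],"claw":0},{"dp":[0.003,0,-0.05],"turn":[0,0,0],"claw":0},{"dp":[0.003,0,-0.053],"turn":[0,0,0],"claw":0},{"dp":[0.003,0,-0.056],"turn":[0,0,0],"claw":0},{"dp":[0.003,0,-0.059],"turn":[0,0,0],"claw":0}]'
python3 -m pendant '[{"dp":[0,0,-0.003],"turn":[0,0,0],"claw":0},{"dp":[0,0,-0.006],"turn":[0,0,0],"claw":0}]'
python3 -c "
from h import *
o,M=st(); print(w2b(o['ee_pos']))"
```

```text
t: 23.85
ee_pos: [550.3, -6.1, 181.3]
orientation: [2.412, 2.012, 0.002]
ft_force: [-1.2, 0.3, -0.6]
width: 28.1
t: 24.05
ee_pos: [550.0, -5.9, 174.9]
orientation: [2.412, 2.013, 0.001]
ft_force: [-0.4, 0.4, -3.2]
width: 27.9
t 24.05 p [550.   -5.9 174.9] z [ 0.001 -0.    -1.   ] yawY -10.3 q [-0.03  0.38  1.83 -0.    0.93  0.15] F [-0.4  0.4 -3.2] w 27.9
[-24.31090186   2.82932806]
```

```bash
python3 -m pendant '[{"dp":[0,0,-0.003],"turn":[0,0,0],"claw":0},{"dp":[0,0,-0.006],"turn":[0,0,0],"claw":0},{"dp":[0,0,-0.009],"turn":[0,0,0],"claw":0}]'
python3 -m pendant '[{"dp":[0,0,-0.003],"turn":[0,0,0],"claw":0},{"dp":[0,0,-0.006],"turn":[0,0,0],"claw":0},{"dp":[0,0,-0.009],"turn":[0,0,0],"claw":0}]'
python3 -c "
from h import *
o,M=st(); print(w2b(o['ee_pos']))
d=camc('scene');crop(d,'pics/s16c.png',100,80,300,280,4)
"
```

```text
t: 24.35
ee_pos: [549.8, -5.8, 165.4]
orientation: [2.412, 2.013, 0.0]
ft_force: [0.1, -0.1, -2.5]
width: 27.8
t: 24.65
ee_pos: [549.8, -5.9, 156.4]
orientation: [-2.412, -2.013, 0.0]
ft_force: [-0.3, -0.4, -2.9]
width: 27.8
t 24.65 p [549.8  -5.9 156.4] z [-0.  0. -1.] yawY -10.3 q [-0.03  0.4   1.85  0.    0.89  0.15] F [-0.3 -0.4 -2.9] w 27.8
[-24.5206277    2.80269994]
```

View pics/s16c.png

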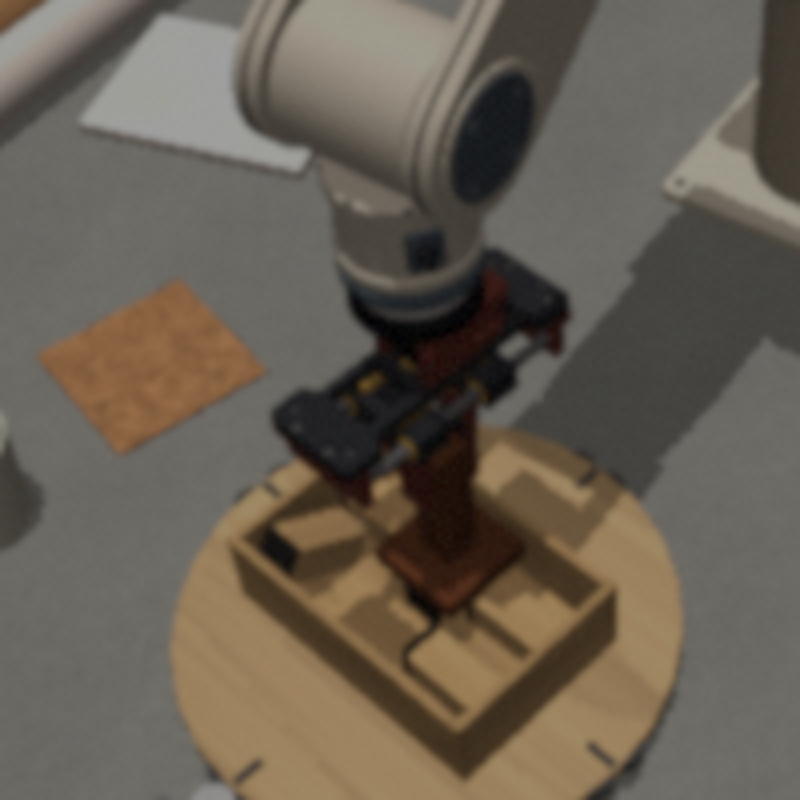

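```bash
python3 -m pendant '[{"dp":[0,0,-0.002],"turn":[0,0,0],"claw":0},{"dp":[0,0,-0.004],"turn":[0,0,0],"claw":0},{"dp":[0,0,-0.006],"turn":[0,0,0],"claw":0}]'
python3 -m pendant '[{"dp":[0,0,-0.001],"turn":[0,0,0],"claw":0},{"dp":[0,0,-0.001],"turn":[0,0,0],"claw":0}]'
python3 -m pendant '[{"dp":[0,0,-0.001],"turn":[0,0,0],"claw":0},{"dp":[0,0,-0.001],"turn":[0,0,0],"claw":0}]'
```

```text
t: 25.0
ee_pos: [549.8, -5.9, 150.6]
orientation: [2.412, 2.013, 0.0]
ft_force: [0.4, 0.2, -2.5]
width: 27.6
t: 25.2
ee_pos: [549.7, -5.9, 149.5]
orientation: [-2.412, -2.013, 0.0]
ft_force: [1.0, 0.2, -2.9]
width: 28.1
t: 25.4
ee_pos: [549.9, -5.9, 149.0]
orientation: [2.412, 2.013, 0.0]
ft_force: [-0.6, 0.0, 0.6]
width: 27.8
```

```bash
python3 -m pendant '[{"dp":[0,0,-0.001],"turn":[0,0,0],"claw":0},{"dp":[0,0,-0.001],"turn":[0,0,0],"claw":0}]'
python3 -m pendant '[{"dp":[0,0,-0.001],"turn":[0,0,0],"claw":0},{"dp":[0,0,-0.001],"turn":[0,0,0],"claw":0}]'
```

```text
t: 25.6
ee_pos: [550.0, -5.9, 149.0]
orientation: [2.412, 2.013, 0.001]
ft_force: [-4.0, 0.2, 10.3]
width: 27.7
t: 25.8
ee_pos: [550.0, -5.9, 148.9]
orientation: [2.412, 2.013, 0.001]
ft_force: [-6.5, -0.6, 19.6]
width: 27.4
```

```bash
python3 -m pendant '[{"dp":[0,0,0.03],"turn":[0,0,0],"claw":0},{"dp":[0,0,0.08],"turn":[0,0,0],"claw":0},{"dp":[0,0,0.085],"turn":[0,0,0],"claw":0},{"dp":[0,0,0.085],"turn":[0,0,0],"claw":0}]'
python3 - <<'E'
from h import *
o,M=st(); print(b2w(26,-61)-o["ee_pos"][:2])
d=camc('scene');crop(d,'pics/s17c.png',100,80,300,280,4)
E
```

```text
t: 26.2
ee_pos: [550.6, -5.9, 233.0]
orientation: [2.41, 2.011, 0.004]
ft_force: [0.7, 0.3, -3.1]
width: 27.9
t 26.2 p [550.6  -5.9 233. ] z [ 0.004 -0.    -1.   ] yawY -10.3 q [-0.03  0.3   1.79  0.    1.05  0.15] F [ 0.7  0.3 -3.1] w 27.9
[ 37.45460628 -71.7512261 ]
```

View pics/s17c.png

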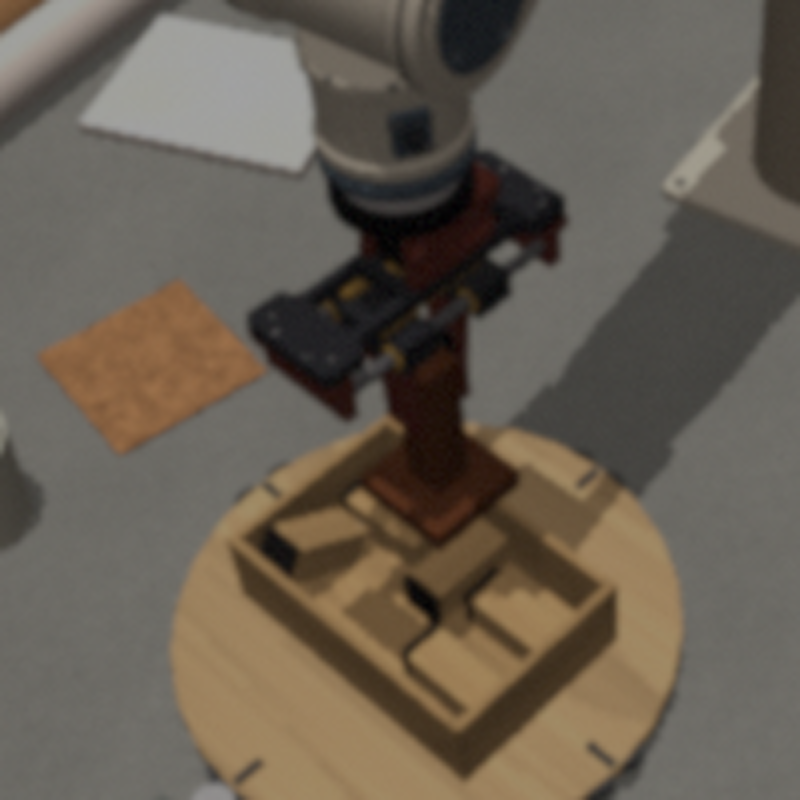

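```bash
python3 -m pendant '[{"dp":[0.02,-0.036,0],"turn":[0,0,0],"claw":0},{"dp":[0.038,-0.072,0],"turn":[0,0,0],"claw":0},{"dp":[0.038,-0.072,0],"turn":[0,0,0],"claw":0},{"dp":[0.038,-0.072,0],"turn":[0,0,0],"claw":0}]'
python3 - <<'E'
from h import *
o,M=st(); print(w2b(o["ee_pos"]))
d=camc('scene');crop(d,'pics/s18c.png',100,80,300,280,4)
d=camc("wrist"); cv2.imwrite("pics/w18.png",d["pixels"])
E
```

```text
t: 26.65
ee_pos: [586.4, -78.3, 229.1]
orientation: [-2.411, -2.008, 0.004]
ft_force: [-1.0, 0.2, -3.3]
width: 27.6
t 26.65 p [586.4 -78.3 229.1] z [-0.004  0.001 -1.   ] yawY -10.4 q [-0.15  0.37  1.7   0.    1.08  0.03] F [-1.   0.2 -3.3] w 27.6
[ 24.47972276 -61.92972848]
```

View pics/s18c.png

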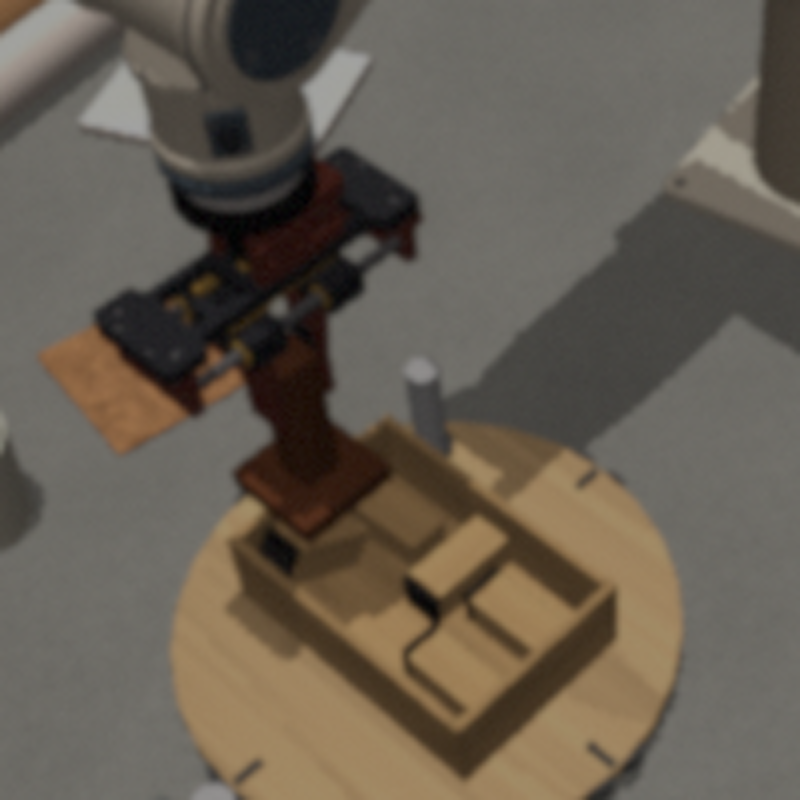

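View pics/w18.png

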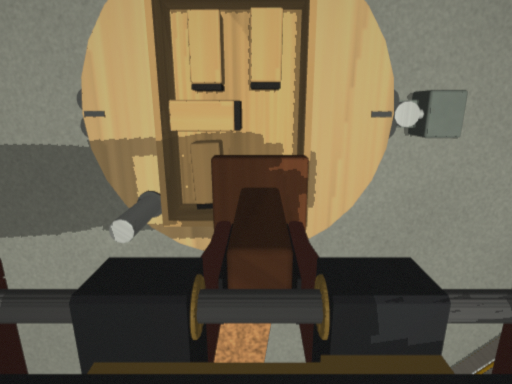

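```bash
python3 -m pendant '[{"dp":[0.001,0.001,-0.03],"turn":[0,0,0],"claw":0},{"dp":[0.001,0.001,-0.036],"turn":[0,0,0],"claw":0},{"dp":[0.001,0.001,-0.039],"turn":[0,0,0],"claw":0},{"dp":[0.001,0.001,-0.042],"turn":[0,0,0],"claw":0},{"dp":[0.001,0.001,-0.045],"turn":[0,0,0],"claw":0},{"dp":[0.001,0.001,-0.048],"turn":[0,0,0],"claw":0}]'
python3 -m pendant '[{"dp":[0,0,-0.003],"turn":[0,0,0],"claw":0},{"dp":[0,0,-0.006],"turn":[0,0,0],"claw":0},{"dp":[0,0,-0.009],"turn":[0,0,0],"claw":0}]'
python3 -c "
from h import *
o,M=st(); print(w2b(o['ee_pos']))"
```

```text
t: 27.35
ee_pos: [589.1, -76.9, 184.2]
orientation: [2.411, 2.012, 0.001]
ft_force: [0.6, 0.8, -2.4]
width: 28.1
t: 27.65
ee_pos: [588.9, -77.0, 174.6]
orientation: [2.412, 2.012, 0.0]
ft_force: [0.3, -0.2, -2.8]
width: 28.2
t 27.65 p [588.9 -77.  174.6] z [ 0. -0. -1.] yawY -10.3 q [-0.15  0.44  1.74 -0.    0.97  0.03] F [ 0.3 -0.2 -2.8] w 28.2
[ 26.64965454 -60.20279582]
```

```bash
python3 -m pendant '[{"dp":[0,0,-0.003],"turn":[0,0,0],"claw":0},{"dp":[0,0,-0.006],"turn":[0,0,0],"claw":0},{"dp":[0,0,-0.009],"turn":[0,0,0],"claw":0}]'
python3 -m pendant '[{"dp":[0,0,-0.003],"turn":[0,0,0],"claw":0},{"dp":[0,0,-0.006],"turn":[0,0,0],"claw":0},{"dp":[0,0,-0.009],"turn":[0,0,0],"claw":0},{"dp":[0,0,-0.012],"turn":[0,0,0],"claw":0}]'
python3 -m pendant '[{"dp":[0,0,-0.002],"turn":[0,0,0],"claw":0},{"dp":[0,0,-0.003],"turn":[0,0,0],"claw":0},{"dp":[0,0,-0.003],"turn":[0,0,0],"claw":0}]'
```

```text
t: 27.95
ee_pos: [588.6, -76.9, 165.3]
orientation: [-2.412, -2.012, 0.0]
ft_force: [-0.1, -0.2, -3.3]
width: 27.9
t: 28.35
ee_pos: [588.7, -76.9, 153.4]
orientation: [-2.412, -2.013, 0.0]
ft_force: [0.5, 0.6, -3.2]
width: 28.0
t: 28.65
ee_pos: [588.7, -76.9, 150.6]
orientation: [-2.412, -2.013, 0.0]
ft_force: [-0.2, 0.3, -3.0]
width: 27.9
```

```bash
python3 -m pendant '[{"dp":[0,0,-0.001],"turn":[0,0,0],"claw":0},{"dp":[0,0,-0.002],"turn":[0,0,0],"claw":0},{"dp":[0,0,-0.002],"turn":[0,0,0],"claw":0}]'
python3 -m pendant '[{"dp":[0,0,-0.001],"turn":[0,0,0],"claw":0},{"dp":[0,0,-0.001],"turn":[0,0,0],"claw":0},{"dp":[0,0,-0.001],"turn":[0,0,0],"claw":0}]'
```

```text
t: 28.95
ee_pos: [588.9, -76.9, 149.1]
orientation: [2.412, 2.013, 0.0]
ft_force: [-0.6, 0.9, 0.5]
width: 27.8
t: 29.25
ee_pos: [589.0, -76.9, 149.0]
orientation: [2.412, 2.013, 0.001]
ft_force: [-2.7, 1.1, 9.1]
width: 28.2
```

```bash
python3 -m pendant '[{"dp":[0,0,-0.001],"turn":[0,0,0],"claw":0},{"dp":[0,0,-0.001],"turn":[0,0,0],"claw":0},{"dp":[0,0,-0.001],"turn":[0,0,0],"claw":0}]'
```

```text
t: 29.55
ee_pos: [589.0, -76.8, 149.0]
orientation: [2.412, 2.013, 0.001]
ft_force: [-6.2, 0.8, 17.0]
width: 27.9
```

```bash
python3 -m pendant '[{"dp":[0,0,0.03],"turn":[0,0,0],"claw":0},{"dp":[0,0,0.08],"turn":[0,0,0],"claw":0},{"dp":[0,-0.045,0.09],"turn":[0,0,0],"claw":0},{"dp":[-0.01,-0.09,0.09],"turn":[0,0,0],"claw":0},{"dp":[-0.03,-0.13,0.09],"turn":[0,0,0],"claw":0},{"dp":[-0.04,-0.15,0.09],"turn":[0,0,0],"claw":0},{"dp":[-0.04,-0.15,0.09],"turn":[0,0,0],"claw":0}]'
python3 - <<'E'
from h import *
o,M=st()
d=camc('scene');crop(d,'pics/s19c.png',120,150,280,310,5)
d=camc("wrist"); cv2.imwrite("pics/w19.png",d["pixels"])
d=camc("top"); crop(d,'pics/t19c.png',210,90,330,210,6)
E
```

```text
t: 30.25
ee_pos: [547.3, -229.5, 236.5]
orientation: [-2.416, -2.009, 0.001]
ft_force: [-0.1, -0.1, -2.6]
width: 27.3
t 30.25 p [ 547.3 -229.5  236.5] z [-0.001 -0.    -1.   ] yawY -10.5 q [-0.42  0.36  1.69 -0.    1.09 -0.23] F [-0.1 -0.1 -2.6] w 27.3
```

View pics/s19c.png

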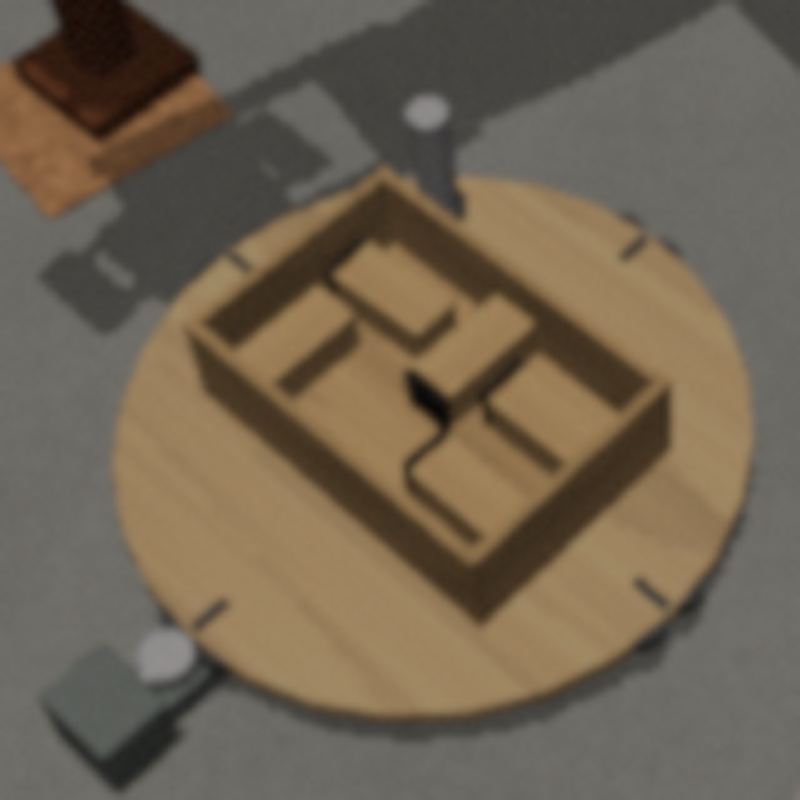

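View pics/t19c.png

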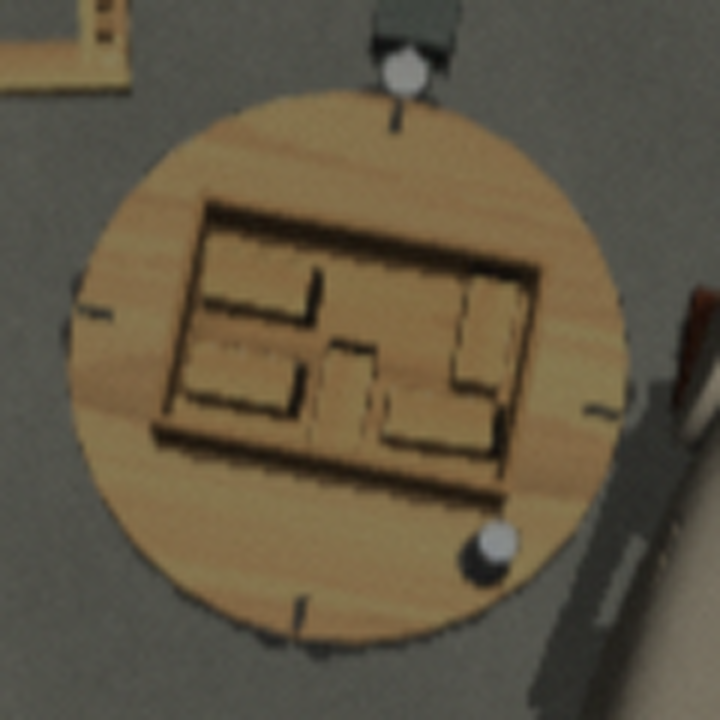

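View pics/w19.png

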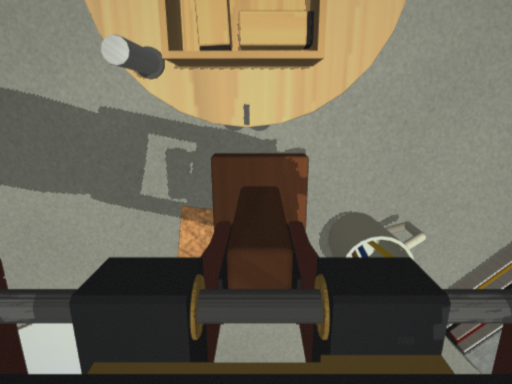

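```bash
python3 - <<'E'
from h import *
for n,o in(("scene",(120,150)),("top",(210,90))):
    c=camc(n); A=cv2.resize(c["pixels"],None,fx=5,fy=5,interpolation=cv2.INTER_CUBIC)
    for x0,x1,y0,y1 in[(-65,5,-14,16),(-5,65,-88,-58),(14,44,25,95),(-44,-14,25,95),(-46,-16,-92,-22)]:
        for z in(42,72):
            q=[tuple(np.round(pj(c,[*b2w(x,y),z])*5+2).astype(int)) for x,y in[(x0,y0),(x1,y0),(x1,y1),(x0,y1)]]
            cv2.polylines(A,[np.array(q)],True,(0,0,255) if z==72 else (0,255,0),1)
    cv2.imwrite(f"pics/ov2_{n}.png",A[o[1]*5+100:o[1]*5+600,o[0]*5+100:o[0]*5+700])
E
```

```text
(no output)
```

View pics/ov2_scene.png

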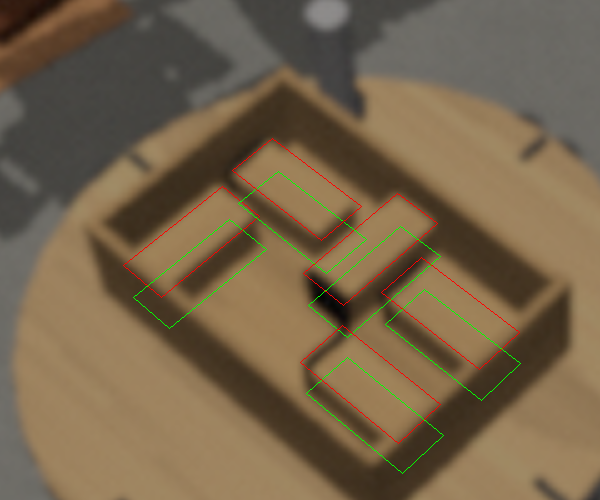

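View pics/ov2_top.png

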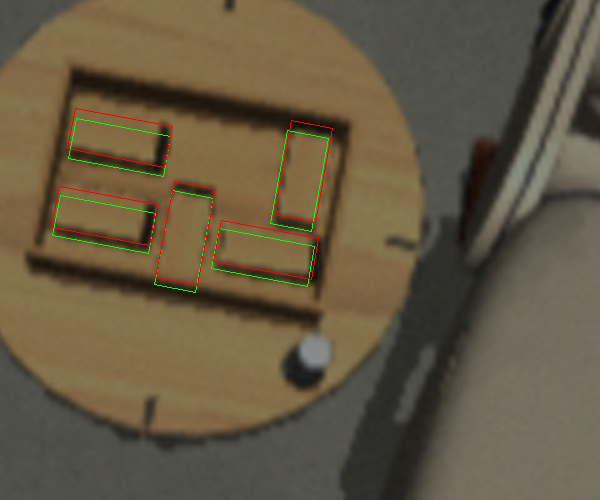

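```bash
python3 -m pendant '[{"dp":[-0.022,-0.04,0],"turn":[0,0,0],"claw":0},{"dp":[-0.044,-0.08,0],"turn":[0,0,0],"claw":0},{"dp":[-0.068,-0.119,0],"turn":[0,0,0],"claw":0},{"dp":[-0.068,-0.119,-0.04],"turn":[0,0,0],"claw":0},{"dp":[-0.068,-0.119,-0.09],"turn":[0,0,0],"claw":0},{"dp":[-0.068,-0.119,-0.13],"turn":[0,0,0],"claw":0},{"dp":[-0.068,-0.119,-0.145],"turn":[0,0,0],"claw":0},{"dp":[-0.068,-0.119,-0.15],"turn":[0,0,0],"claw":0}]'
python3 -m pendant '[{"dp":[0,0,-0.001],"turn":[0,0,0],"claw":0},{"dp":[0,0,-0.002],"turn":[0,0,0],"claw":0},{"dp":[0,0,-0.003],"turn":[0,0,0],"claw":0}]'
python3 -c "
from h import *
st()"
```

```text
t: 31.3
ee_pos: [480.6, -344.7, 85.1]
orientation: [-2.409, -2.012, 0.001]
ft_force: [0.4, -0.6, -2.9]
width: 28.2
t: 31.6
ee_pos: [482.0, -346.6, 85.5]
orientation: [2.409, 2.011, 0.001]
ft_force: [-0.1, 0.5, -3.0]
width: 27.8
t 31.6 p [ 482.  -346.6   85.5] z [ 0.003 -0.002 -1.   ] yawY -10.3 q [-0.64  0.56  1.78 -0.    0.79 -0.46] F [-0.1  0.5 -3. ] w 27.8
```

```bash
python3 -m pendant '[{"dp":[0,0,-0.001],"turn":[0,0,0],"claw":0},{"dp":[0,0,-0.002],"turn":[0,0,0],"claw":0},{"dp":[0,0,-0.003],"turn":[0,0,0],"claw":0},{"dp":[0,0,-0.004],"turn":[0,0,0],"claw":0},{"dp":[0,0,-0.004],"turn":[0,0,0],"claw":0}]'
```

```text
t: 32.1
ee_pos: [481.0, -346.0, 81.3]
orientation: [2.412, 2.012, 0.0]
ft_force: [-3.6, 3.0, 12.0]
width: 27.5
```

Contact with the mat; release and lift.

```bash
python3 -m pendant '[{"dp":[0,0,0.001],"turn":[0,0,0],"claw":0},{"dp":[0,0,0.001],"turn":[0,0,0],"claw":0.06},{"dp":[0,0,0.001],"turn":[0,0,0],"claw":0.06},{"dp":[0,0,0.001],"turn":[0,0,0],"claw":0.06},{"dp":[0,0,0.04],"turn":[0,0,0],"claw":0.06},{"dp":[0,0,0.09],"turn":[0,0,0],"claw":0.06},{"dp":[0,0,0.14],"turn":[0,0,0],"claw":0.06},{"dp":[0,0,0.15],"turn":[0,0,0],"claw":0.06}]'
python3 - <<'E'
from h import *
st()
d=camc('scene');crop(d,'pics/s20c.png',50,80,250,240,4)
d=camc("wrist"); cv2.imwrite("pics/w20.png",d["pixels"])
E
```

```text
t: 32.9
ee_pos: [483.4, -347.8, 235.8]
orientation: [2.405, 2.007, 0.004]
ft_force: [0.8, -0.0, -0.3]
width: 60.1
t 32.9 p [ 483.4 -347.8  235.8] z [ 0.008 -0.006 -1.   ] yawY -10.3 q [-0.64  0.36  1.69  0.    1.08 -0.46] F [ 0.8 -0.  -0.3] w 60.1
```

View pics/s20c.png

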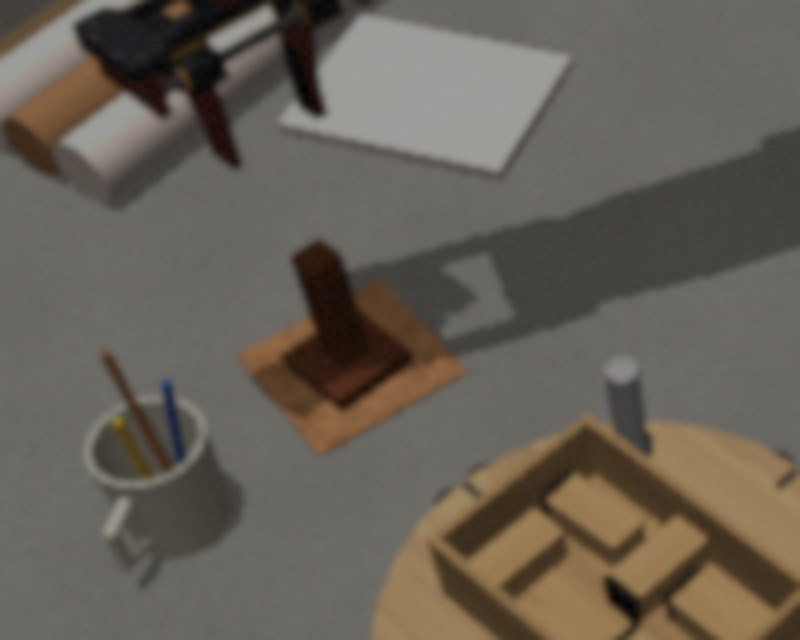

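View pics/w20.png

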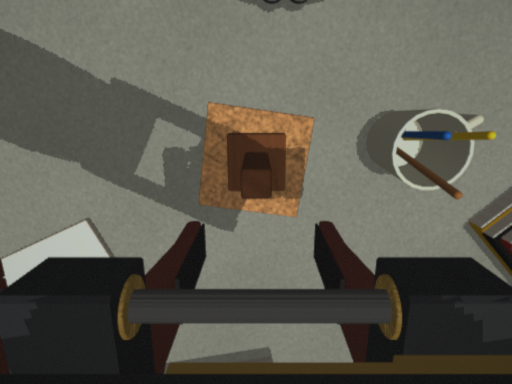

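```bash
python3 -m pendant '[{"dp":[-0.004,0.032,0],"turn":[0,0,-0.1],"claw":0.06},{"dp":[-0.008,0.064,0],"turn":[0,0,-0.2],"claw":0.06},{"dp":[-0.012,0.096,0],"turn":[0,0,-0.3],"claw":0.06},{"dp":[-0.016,0.128,0],"turn":[0,0,-0.4],"claw":0.06},{"dp":[-0.02,0.16,0],"turn":[0,0,-0.5],"claw":0.06},{"dp":[-0.024,0.192,0],"turn":[0,0,-0.6],"claw":0.06},{"dp":[-0.028,0.224,0],"turn":[0,0,-0.7],"claw":0.06},{"dp":[-0.029,0.253,0],"turn":[0,0,-0.798],"claw":0.06}]'
python3 -m pendant '[{"dp":[0,0,0],"turn":[0,0,0],"claw":0.05},{"dp":[0,0,0],"turn":[0,0,0],"claw":0.05},{"dp":[0,0,0],"turn":[0,0,0],"claw":0.05}]'
python3 - <<'E'
from h import *
st()
d=camc("wrist"); cv2.imwrite("pics/w21.png",d["pixels"]); np.save("d.npy",d,allow_pickle=True)
print(proj(d,[453.1,-94.3,121]))
E
```

```text
t: 33.8
ee_pos: [449.7, -91.2, 227.4]
orientation: [-3.004, -0.911, 0.006]
ft_force: [0.3, 0.1, 0.1]
width: 60.0
t: 34.1
ee_pos: [451.4, -93.4, 228.7]
orientation: [-3.004, -0.919, 0.002]
ft_force: [0.1, -0.4, -0.3]
width: 50.2
t 34.1 p [451.4 -93.4 228.7] z [-0.002  0.    -1.   ] yawY -56.0 q [-0.23  0.17  1.97 -0.    1.    0.75] F [ 0.1 -0.4 -0.3] w 50.2
[262.57627349 188.1985273 ]
```

View pics/w21.png

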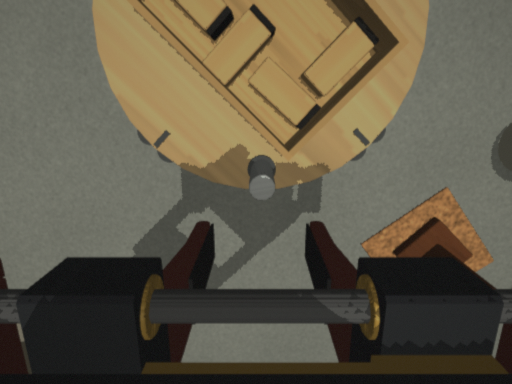

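```bash
python3 -m pendant '[{"dp":[0.001,0,-0.05],"turn":[0,0,0],"claw":0.05},{"dp":[0.001,0,-0.09],"turn":[0,0,0],"claw":0.05},{"dp":[0.001,0,-0.12],"turn":[0,0,0],"claw":0.05},{"dp":[0.001,0,-0.134],"turn":[0,0,0],"claw":0.05},{"dp":[0.001,0,-0.134],"turn":[0,0,0],"claw":0.05},{"dp":[0.001,0,-0.134],"turn":[0,0,0],"claw":0.031},{"dp":[0.001,0,-0.134],"turn":[0,0,0],"claw":0.031},{"dp":[0.001,0,-0.134],"turn":[0,0,0],"claw":0.031}]'
python3 - <<'E'
from h import *
o,M=st()
d=camc("wrist"); cv2.imwrite("pics/w22.png",d["pixels"])
p=o["ee_pos"][:2]; r=p-C; print(np.linalg.norm(r),np.degrees(np.arctan2(r[1],r[0]))%360)
def arc(a,R0=145.2): return C+R0*np.array([np.cos(a),np.sin(a)])
a0=np.radians(214.05)
P=[arc(a0+np.radians(5*i)) for i in range(19)]
for k in(0,6,12): print(k,[ (np.round((P[k+i]-P[k])/1000,3).tolist(), round(np.radians(5*i),3)) for i in range(1,7)])
E
```

```text
t: 34.95
ee_pos: [453.5, -93.2, 96.7]
orientation: [3.004, 0.917, 0.003]
ft_force: [0.3, 0.7, 0.6]
width: 32.2
t 34.95 p [453.5 -93.2  96.7] z [ 0.002 -0.001 -1.   ] yawY -56.0 q [-0.23  0.4   2.06 -0.    0.68  0.75] F [0.3 0.7 0.6] w 32.2
144.23563315752955 213.81381434101027
0 [([0.008, -0.01], np.float64(0.087)), ([0.016, -0.02], np.float64(0.175)), ([0.025, -0.028], np.float64(0.262)), ([0.035, -0.036], np.float64(0.349)), ([0.046, -0.043], np.float64(0.436)), ([0.057, -0.049], np.float64(0.524))]
6 [([0.012, -0.005], np.float64(0.087)), ([0.024, -0.009], np.float64(0.175)), ([0.036, -0.012], np.float64(0.262)), ([0.048, -0.014], np.float64(0.349)), ([0.061, -0.015], np.float64(0.436)), ([0.074, -0.014], np.float64(0.524))]
12 [([0.013, 0.001], np.float64(0.087)), ([0.025, 0.004], np.float64(0.175)), ([0.037, 0.008], np.float64(0.262)), ([0.049, 0.012], np.float64(0.349)), ([0.06, 0.018], np.float64(0.436)), ([0.071, 0.025], np.float64(0.524))]
```

View pics/w22.png

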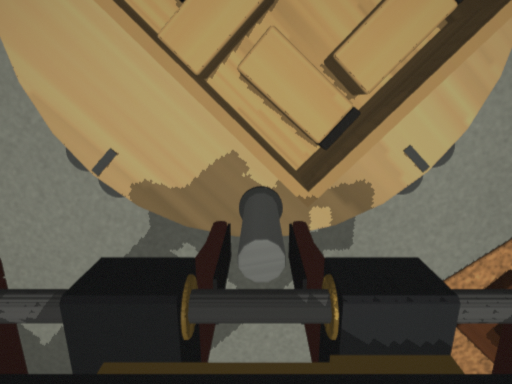

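The post is caged between the fingers (post top near px (262,258)). Turning along the arc.

```bash
python3 -m pendant '[{"dp":[0.008,-0.01,0],"turn":[0,0,0.087],"claw":0.031},{"dp":[0.016,-0.02,0],"turn":[0,0,0.175],"claw":0.031},{"dp":[0.025,-0.028,0],"turn":[0,0,0.262],"claw":0.031},{"dp":[0.035,-0.036,0],"turn":[0,0,0.349],"claw":0.031},{"dp":[0.046,-0.043,0],"turn":[0,0,0.436],"claw":0.031},{"dp":[0.057,-0.049,0],"turn":[0,0,0.524],"claw":0.031}]'
python3 - <<'E'
from h import *
o,M=st()
d=camc("wrist"); cv2.imwrite("pics/w23.png",d["pixels"])
p=o["ee_pos"][:2]; r=p-C; print(np.linalg.norm(r),np.degrees(np.arctan2(r[1],r[0]))%360)
E
```

```text
t: 35.6
ee_pos: [510.1, -142.2, 96.3]
orientation: [2.661, 1.669, 0.0]
ft_force: [-0.4, 1.8, -0.6]
width: 31.0
t 35.6 p [ 510.1 -142.2   96.3] z [ 0. -0. -1.] yawY -25.8 q [-0.29  0.47  1.92 -0.    0.75  0.16] F [-0.4  1.8 -0.6] w 31.0
143.8845400860412 243.90240023958285
```

View pics/w23.png

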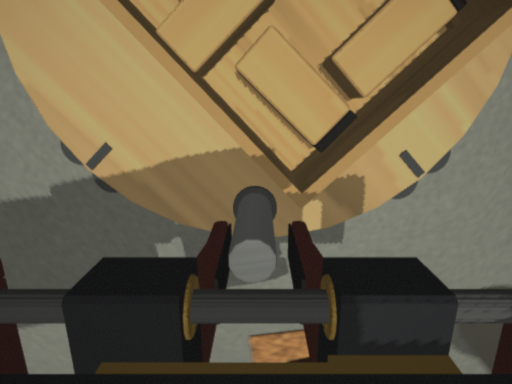

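```bash
python3 -m pendant '[{"dp":[0.012,-0.005,0],"turn":[0,0,0.087],"claw":0.031},{"dp":[0.024,-0.009,0],"turn":[0,0,0.175],"claw":0.031},{"dp":[0.036,-0.012,0],"turn":[0,0,0.262],"claw":0.031},{"dp":[0.048,-0.014,0],"turn":[0,0,0.349],"claw":0.031},{"dp":[0.061,-0.015,0],"turn":[0,0,0.436],"claw":0.031},{"dp":[0.074,-0.014,0],"turn":[0,0,0.524],"claw":0.031}]'
python3 -m pendant '[{"dp":[0.013,0.001,0],"turn":[0,0,0.087],"claw":0.031},{"dp":[0.025,0.004,0],"turn":[0,0,0.175],"claw":0.031},{"dp":[0.037,0.008,0],"turn":[0,0,0.262],"claw":0.031},{"dp":[0.049,0.012,0],"turn":[0,0,0.349],"claw":0.031},{"dp":[0.06,0.018,0],"turn":[0,0,0.436],"claw":0.031},{"dp":[0.071,0.025,0],"turn":[0,0,0.524],"claw":0.031},{"dp":[0.073,0.026,0],"turn":[0,0,0.53],"claw":0.031},{"dp":[0.073,0.026,0],"turn":[0,0,0.53],"claw":0.031}]'
python3 - <<'E'
from h import *
o,M=st()
d=camc("wrist"); cv2.imwrite("pics/w24.png",d["pixels"])
p=o["ee_pos"][:2]; r=p-C; print(np.linalg.norm(r),np.degrees(np.arctan2(r[1],r[0]))%360)
E
```

```text
t: 36.25
ee_pos: [583.8, -155.9, 96.2]
orientation: [2.14, 2.3, -0.0]
ft_force: [-1.4, -0.9, 0.3]
width: 31.4
t: 37.05
ee_pos: [656.9, -129.5, 96.0]
orientation: [1.469, 2.776, 0.001]
ft_force: [-0.3, -0.1, 0.3]
width: 31.1
t 37.05 p [ 656.9 -129.5   96. ] z [ 0.001  0.    -1.   ] yawY 34.2 q [-0.21  0.64  1.6   0.    0.91 -0.81] F [-0.3 -0.1  0.3] w 31.1
143.3737420747833 305.6095888031014
```

View pics/w24.png

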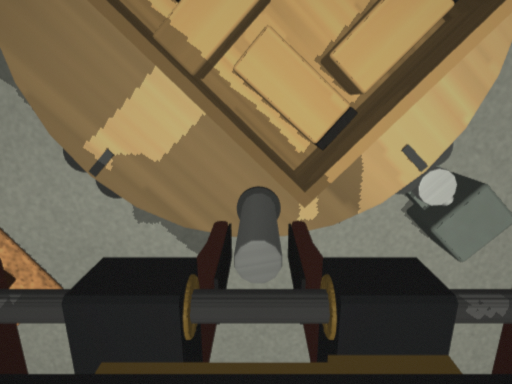

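```bash
python3 -m pendant '[{"dp":[0,0,0],"turn":[0,0,0],"claw":0.045},{"dp":[0,0,0],"turn":[0,0,0],"claw":0.045},{"dp":[0,0,0.04],"turn":[0,0,0],"claw":0.045},{"dp":[0,0,0.09],"turn":[0,0,0],"claw":0.045},{"dp":[0,0,0.14],"turn":[0,0,0],"claw":0.045},{"dp":[-0.03,-0.03,0.16],"turn":[0,0,0],"claw":0.045},{"dp":[-0.06,-0.07,0.16],"turn":[0,0,0],"claw":0.045},{"dp":[-0.09,-0.1,0.16],"turn":[0,0,0],"claw":0.045}]'
python3 -m pendant '[{"dp":[-0.04,-0.03,0],"turn":[0,0,0],"claw":0.045},{"dp":[-0.08,-0.06,0],"turn":[0,0,0],"claw":0.045},{"dp":[-0.12,-0.09,0],"turn":[0,0,0],"claw":0.045},{"dp":[-0.12,-0.09,0],"turn":[0,0,0],"claw":0.045},{"dp":[-0.12,-0.09,0],"turn":[0,0,0],"claw":0.045}]'
python3 - <<'E'
from h import *
import h
st()
h.PH=PH+np.pi/2
for n,o in(("scene",(110,140)),("top",(210,80))):
    c=camc(n); A=cv2.resize(c["pixels"],None,fx=5,fy=5,interpolation=cv2.INTER_CUBIC)
    crop(c,f"pics/f_{n}.png",50 if n=="scene" else 200,80,290 if n=="scene" else 400,290 if n=="scene" else 230,3)
    for x0,x1,y0,y1 in[(-65,65,-100,100),(-65,5,-14,16),(-5,65,-88,-58),(14,44,25,95),(-44,-14,25,95),(-46,-16,-92,-22)]:
        q=[tuple(np.round(pj(c,[*h.b2w(x,y),72 if x0!=-65 or x1<65 else 99])*5+2).astype(int)) for x,y in[(x0,y0),(x1,y0),(x1,y1),(x0,y1)]]
        cv2.polylines(A,[np.array(q)],True,(0,0,255),1)
    cv2.imwrite(f"pics/ov3_{n}.png",A[o[1]*5:o[1]*5+600,o[0]*5:o[0]*5+800])
E
```

```text
t: 37.9
ee_pos: [565.9, -231.4, 257.0]
orientation: [1.465, 2.776, -0.0]
ft_force: [0.7, -0.6, -0.6]
width: 44.8
t: 38.4
ee_pos: [445.8, -320.6, 256.0]
orientation: [1.47, 2.776, 0.0]
ft_force: [0.4, 0.0, 0.2]
width: 44.9
t 38.4 p [ 445.8 -320.6  256. ] z [ 0.001 -0.    -1.   ] yawY 34.2 q [-0.65  0.27  1.77  0.    1.1  -1.24] F [0.4 0.  0.2] w 44.9
```

View pics/ov3_scene.png

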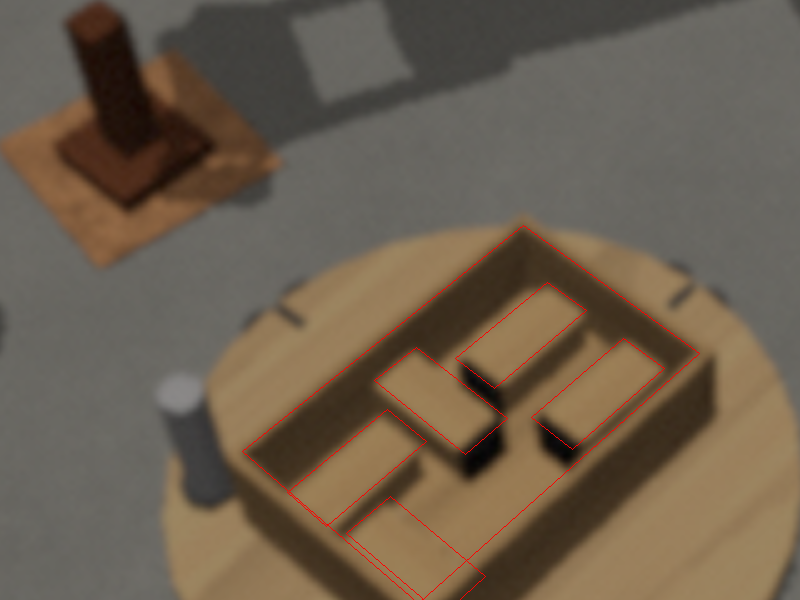

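View pics/ov3_top.png

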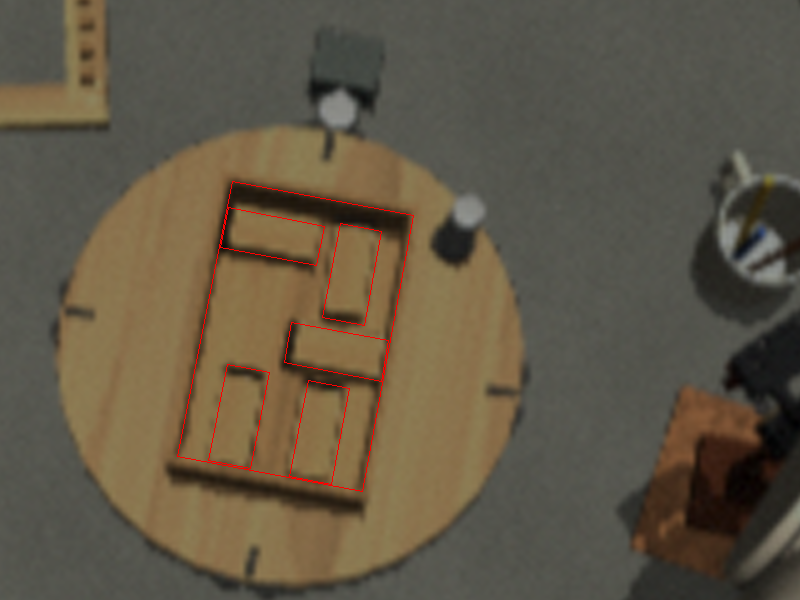

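View pics/f_scene.png

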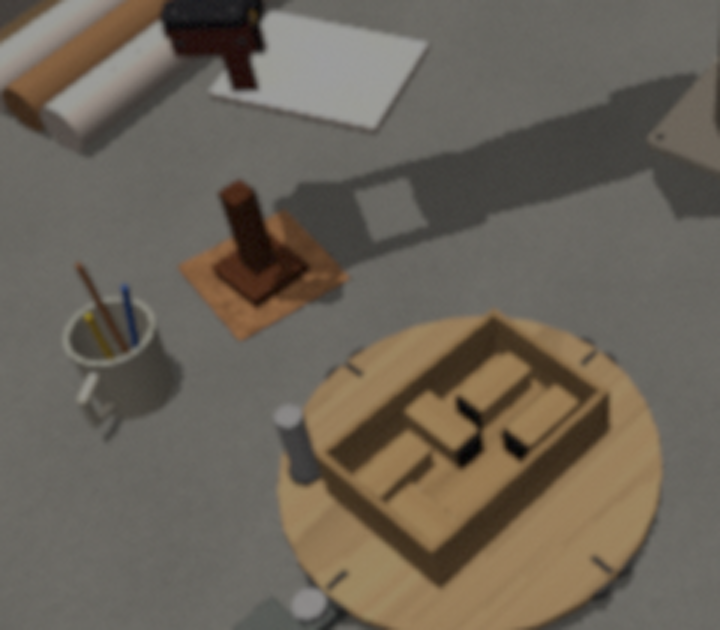

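```bash
python3 -c "
from workcell import ctrl
print(ctrl.close_job())"
```

```text
the job is handed in; nothing more can be done
None
```

I handed the job in at about 38 s of the 208 s. By my checks every part of the task is done, but no verdict was reported.

- **Stamps:** I put the three loose beech stamps in the bin and left the red look-alikes alone. I then pressed both propped stamps flat with the tamper, at about 17–20 N. The foot stopped both times at the height of a flat stamp.
- **Tamper:** It stands upright close to the centre of its cork mat.
- **Turntable:** I turned it a quarter turn anticlockwise by its post and backed the gripper off clear of everything.

**Last checks:** After the turn, the top and scene pictures matched five flat 30 mm blocks and the bin turned by exactly 90°, with the click mark at the plunger. In the pictures the mug had not moved, and the arm never went near the glue, tape or jar. I made no separate measurement of those four at the end.

**Disagreements along the way:**
- The fixed cameras disagreed by about 10 mm until I fitted their lens distortion. After that, the fixed and wrist cameras agreed to about 5 mm.
- One row had a finger opening just above the stated maximum. It was carried out instead of refused, so the hand rose an extra 175 mm or so over the bin, without harm.

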